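Clear the puzzle table: hang the headphones, put the inlay pieces home

TASK

Put the puzzle table in order: first hang the headphones on the rail, the bar passing under the middle of the headband so that they hang straight and free, then put every loose wooden piece into the tray pocket of its own shape, flat and fully home. Leave the puzzle boxes, the tin and the mug where they are.

Things in the scene. Friction and masses are not known exactly. Their poses are not given: they have to be found in the camera images.
- square: Plywood puzzle piece, outline in mm: a 64 x 64 square (looks the same every quarter turn). Plate 14 thick; bar handle on top, 40 along x, 18 along y, 14 to 44 above the underside. Origin: underside, below the handle's middle; z up. 110 g. May be absent (None from the start).
- square_pocket (a point): Tray pocket of the square: its outline 2 mm larger all round, 10 mm deep. Point on the pocket floor, 5 mm above the table (tray top: 15 mm). When seated, the piece's origin is here and its x, y axes point as this point's (any symmetric turn is as good).
- oblong: Plywood puzzle piece, outline in mm: an oblong, x from -39 to 39, y from -20 to 20 (same after a half turn). Plate 14 thick; bar handle on top, 40 along x, 18 along y, 14 to 44 above the underside. Origin: underside, below the handle's middle; z up. 110 g. May be absent (None from the start).
- oblong_pocket (a point): Tray pocket of the oblong: its outline 2 mm larger all round, 10 mm deep. Point on the pocket floor, 5 mm above the table (tray top: 15 mm). When seated, the piece's origin is here and its x, y axes point as this point's (any symmetric turn is as good).
- cross: Plywood puzzle piece, outline in mm: a plus sign 72 overall with arms 28 wide along x and y (same every quarter turn). Plate 14 thick; bar handle on top, 40 along x, 18 along y, 14 to 44 above the underside. Origin: underside, below the handle's middle; z up. 110 g. May be absent (None from the start).
- cross_pocket (a point): Tray pocket of the cross: its outline 2 mm larger all round, 10 mm deep. Point on the pocket floor, 5 mm above the table (tray top: 15 mm). When seated, the piece's origin is here and its x, y axes point as this point's (any symmetric turn is as good).
- tee: Plywood puzzle piece, outline in mm: a T: crossbar x from 6 to 36, y from -36 to 36; stem x from -36 to 6, y from -14 to 14 (fits only one way round). Plate 14 thick; bar handle on top, 40 along x, 18 along y, 14 to 44 above the underside. Origin: underside, below the handle's middle; z up. 110 g. May be absent (None from the start).
- tee_pocket (a point): Tray pocket of the tee: its outline 2 mm larger all round, 10 mm deep. Point on the pocket floor, 5 mm above the table (tray top: 15 mm). When seated, the piece's origin is here and its x, y axes point as this point's (any symmetric turn is as good).
- notch: Plywood puzzle piece, outline in mm: a 72 x 72 square with the 26 x 26 corner at +x, +y cut out (fits only one way round). Plate 14 thick; bar handle on top, 40 along x, 18 along y, 14 to 44 above the underside. Origin: underside, below the handle's middle; z up. 110 g. May be absent (None from the start).
- notch_pocket (a point): Tray pocket of the notch: its outline 2 mm larger all round, 10 mm deep. Point on the pocket floor, 5 mm above the table (tray top: 15 mm). When seated, the piece's origin is here and its x, y axes point as this point's (any symmetric turn is as good).
- zed: Plywood puzzle piece, outline in mm: a stepped Z: middle x -20 to 20, y -30 to 30; tab x -38 to -20, y 0 to 30; tab x 20 to 38, y -30 to 0 (same after a half turn). Plate 14 thick; bar handle on top, 40 along x, 18 along y, 14 to 44 above the underside. Origin: underside, below the handle's middle; z up. 110 g. May be absent (None from the start).
- zed_pocket (a point): Tray pocket of the zed: its outline 2 mm larger all round, 10 mm deep. Point on the pocket floor, 5 mm above the table (tray top: 15 mm). When seated, the piece's origin is here and its x, y axes point as this point's (any symmetric turn is as good).
- tray: Fixed light-wood puzzle tray with dark pocket floors, 184 mm along its x, 268 mm along its y, 15 mm high, six differently shaped pockets in 2 rows (84 mm apart along x) of 3 (84 mm apart along y). Origin at the centre of its underside.
- headphones: Black and grey rigid headphones, 220 g, standing on their two ear cups: 156 mm along own y, 58 along x, 145 high; origin at the centre of the underside, z up. Loop in the y-z plane, 100 mm clear between the cups. Headband top: rubber pad 30 wide along x, 54 along y, 127 to 145 above the underside: pinch across x. Hung with own x along the bar.
- band (a point): Underside of the middle of the headband pad, 127 mm above the headphones' underside; axes as the headphones'.
- rail_top (a point): Fixed hanging rail: a round steel bar of 16 mm diameter along this point's y, 194 mm clear between its two posts. This point is on top of the bar at mid-length, 150 mm above the table; z up. The ends of the bar and the posts rise no higher.
- boxes: Bystander: stack of three cardboard puzzle boxes, 110 x 160 mm and 120 mm high, at the far left. Origin at the centre of the underside.
- tin: Bystander: white round puzzle tin, 90 mm diameter, 120 mm high. Origin at the centre of the underside.
- mug: Bystander: white mug, 80 mm diameter, 90 mm high. Origin at the centre of the underside.
Things that resemble listed ones, but are neither listed nor needed, are in the scene too. What is shaped like the notch but red is not meant. Leave any turquoise look-alike of the square alone.

How it is judged:
On the way, in this order (a step that is already met when the one before it is completed fails the run):
1. the headphones hang from the bar by the headband (z of band in the frame of rail_top between -0.008 and 0.008 m and x of band in the frame of rail_top between -0.015 and 0.015 m and y of band in the frame of rail_top between -0.075 and 0.075 m and angle between headphones's own z axis and vertical below 0.2 rad and linear speed of headphones below 0.05 m/s), for 0.2 s.
2. every piece on hand is seated in its pocket (horizontal distance between square and square_pocket below 0.004 m and angle between each of square, oblong, cross, tee, notch, zed's own z axis and vertical below 0.05 rad and linear speed of each of square, oblong, cross, tee, notch, zed below 0.02 m/s and z of square in the frame of square_pocket between -0.0025 and 0.0025 m and (angle between the x axis of square and the x axis of square_pocket, either way round below 0.12 rad or angle between the x axis of square and the y axis of square_pocket, either way round below 0.12 rad) and horizontal distance between oblong and oblong_pocket below 0.004 m and z of oblong in the frame of oblong_pocket between -0.0025 and 0.0025 m and angle between the x axis of oblong and the x axis of oblong_pocket, either way round below 0.12 rad and horizontal distance between cross and cross_pocket below 0.004 m and z of cross in the frame of cross_pocket between -0.0025 and 0.0025 m and (angle between the x axis of cross and the x axis of cross_pocket, either way round below 0.12 rad or angle between the x axis of cross and the y axis of cross_pocket, either way round below 0.12 rad) and horizontal distance between tee and tee_pocket below 0.004 m and z of tee in the frame of tee_pocket between -0.0025 and 0.0025 m and angle between the x axis of tee and the x axis of tee_pocket, either way round below 0.12 rad and horizontal distance between notch and notch_pocket below 0.004 m and z of notch in the frame of notch_pocket between -0.0025 and 0.0025 m and angle between the x axis of notch and the x axis of notch_pocket, either way round below 0.12 rad and horizontal distance between zed and zed_pocket below 0.004 m and z of zed in the frame of zed_pocket between -0.0025 and 0.0025 m and angle between the x axis of zed and the x axis of zed_pocket, either way round below 0.12 rad), for 0.2 s.
At the end, for the whole second after the job is handed in: Headphones at rest on the bar: band underside within 8 mm of bar top in height, 15 mm across, 75 mm of mid-bar, tilt < 0.2 rad. Each piece at rest in its own pocket: within 4 mm of centre, 2.5 mm of floor height, tilt < 0.05 rad, turned right within 0.12 rad (all of step 1 and all of step 2); the robot touches nothing.
It fails at once if a bystander (puzzle boxes, tin or mug) is moved more than 30 mm (distance of any of boxes, tin, mug from where it was at the start of the episode above 0.03 m).
Of square, oblong, cross, tee, notch, zed only 5 to 6 are there at a start; the rules pass over those that are not, and their reading is None.
At some moment in a run one of square, oblong, cross, tee, notch, zed may be knocked a few centimetres aside while the robot is not near it.
It also fails if it takes over 208 s, if anything falls off the work surface, if the arm or the gripper's body presses on something with over 40 N, if the wrist force passes 120 N, or if a joint passes its speed limit or range.

ROBOT

A 6-joint arm with a two-finger parallel gripper is mounted at the origin on the work surface. World frame = base frame: x ahead of the robot, y to its left, z up, the work surface at z = 0. Lengths are in m, angles in rad, forces in N, time in s.
With the tool pointing down it reaches from about 0.375 to 0.825 m from the base axis. Payload 5.5 kg.
Tool frame: the origin (TCP) lies midway between the tips of the shut fingers; the grasp point (between the pads) lies 19 mm behind it; z points along the fingers, x is the direction in which the jaws open and shut, and the axes are right-handed (so a half turn about z gives the same grasp; the last joint's range is limited). The gripper opens to 85 mm and grips with 20 to 120 N. Pads are 22 mm wide; open, the fingers measure 114 mm over their backs; the gripper's body (76 mm by 85 mm) begins 54 mm behind the grasp point. The pads swing forward as they close: fully open they stand 13 mm farther back than shut.
Start: joints at [-1.127, 0.314, -0.047, 1.21, 0, 1.571], TCP at [0.258, -0.542, 0.231] pointing down, gripper open.
Joint ranges: [-2.67, 2.67], [-0.69, 1.73], [-1.03, 1.25], [-2.08, 2.16], [-1.42, 1.45], [-3.14, 3.14]. Speed limits (rad/s): [2.39, 2.39, 3.01, 3.14, 3.14, 3.14].

INTERFACE

Orientations are given as a unit quaternion [w, x, y, z].
In Python, from bench import * gives the robot as it stands.
- The arm moves only by the tool servo_tool, never from a script. Its argument "deltas" is a list of rows, each a list of 6 numbers: the shift along the tool's x, y, z each as a share of 150 mm, from -1 to 1, then the turn, a rotation vector about the tool's x, y, z each as a share of pi rad, from -1 to 1. In form: [[dx, dy, dz, ax, ay, az], ...]. A call has 1 to 20 rows; each row shifts and turns the commanded pose from where the row before left it, along the tool's axes as they then stand; what a row does not reach is not made up. A row lasts 1/12 s, in which the tool goes at most 41.7 mm and 7.16 degrees, less where a joint would pass 70% of its speed; a pose out of reach is approached as far as the arm can. A call with a number of a shift or a turn outside -1 to 1 is refused whole. A call with a gripper value outside its range is refused whole. "gripper" is the opening, from -1 (shut) to 1 (fully open), set as the call begins (left out, the last holds). The fingers move at their own pace and stop on an object; "newtons" is the grip in N (left out, the last holds). Time passes only in rows, so rows that do not move let the fingers close. It gives the time, the measured TCP pose, the force and the opening at its end, in the units of the state.
- observe(): the state, without advancing time (a new reading comes with each control period).
- read_camera(name): name is "side" or "top"; returns a dict with "image" (400x640x3 uint8, red, green, blue), "mtx" (3x3 intrinsics, pixels), "extrinsics" (4x4, takes a point from camera to world coordinates). Camera axes: x right, y up, looking along -z (the intrinsics and any distortion apply to the point x, -y, -z); pixel columns grow to the right and rows downward; lengths in m; the calibration is good to about 2 mm. A picture is of the moment at which its call begins. There is no depth.
- sign_off(): hands the job in, once; it reports no verdict.
The state is a dict: "time_s": time; "joint_positions": joint angles; "dq": joint speeds; "effort": joint torques, N m; "tool_pos": TCP position; "tcp_rot": TCP orientation; "ft_force": force on the tool from outside, world axes, zero at the start; "moment": the same for the moment, N m; "width": opening from 0.0 (shut) to 1.0 (fully open).
Only numpy, scipy, OpenCV 4.12 (cv2) and the standard library are available. Lean on these libraries where they do the work, as an engineer would, in place of code of your own. Each camera call takes 0.05 s, during which the arm holds its last target.

## Working session

There is one attempt and no reset: what is moved stays moved. The work goes in short steps, Python scripts to look and compute and a tool call to move; the robot and the scene stay as the last step left them, time stands still between calls to the robot, and variables do not carry over. Pictures are saved under pics/ and viewed, and the job is handed in when it is done.

Besides the shell and the picture viewer there is one more tool, called after ">>>" as name(argument=value, ...) on one line, values as JSON. servo_tool: Moves the arm, as the interface text tells. Its arguments: {"type":"object","properties":{"deltas":{"type":"array"},"gripper":{"type":"number"},"newtons":{"type":"number"}},"required":["deltas"]}

```bash
mkdir -p pics
python3 - <<'E'
from bench import *
import cv2,numpy as np
s=observe();print(s)
for n in("side","top"):
    c=read_camera(n);cv2.imwrite(f"pics/{n}0.png",c["image"][:,:,::-1]);print(n,c["mtx"],c["extrinsics"],[k for k in c])
E
```

```text
{'time_s': 0.0, 'joint_positions': array([-1.12696726e+00,  3.14212243e-01, -4.80907104e-02,  1.21020524e+00,
       -1.81393043e-05,  1.57078744e+00]), 'dq': array([ 0.00015828, -0.00188257, -0.00060142,  0.00025911,  0.00014758,
       -0.00110069]), 'effort': array([ 4.32667211e-04, -5.39590681e+01,  3.39748049e+01,  1.92369602e-02,
        9.09369851e-05,  4.44872043e-06]), 'tool_pos': array([ 0.25738266, -0.54134032,  0.23043773]), 'tcp_rot': array([-4.49519029e-04,  8.45401585e-01, -5.34130534e-01, -7.28447653e-04]), 'ft_force': array([ 0.58707278, -0.34886134,  0.08541665]), 'moment': array([ 0.00549794,  0.0170923 , -0.0338599 ]), 'width': 1.0020052634692738}
side [[475.76790628   0.         316.46916279]
 [  0.         475.76790628 201.13142518]
 [  0.           0.           1.        ]] [[-0.97793561  0.11623737 -0.17358228  0.24127382]
 [-0.20888894 -0.53330604  0.81972561  1.31100038]
 [ 0.00271027  0.83789829  0.54581967  0.96937028]
 [ 0.          0.          0.          1.        ]] ['image', 'mtx', 'extrinsics']
top [[501.97446942   0.         319.92747096]
 [  0.         501.97446942 190.38999578]
 [  0.           0.           1.        ]] [[ 0.00758597  0.99763568 -0.06830456  0.41228807]
 [-0.99996816  0.00773732  0.00195148  0.02572394]
 [ 0.00247536  0.06828758  0.99766261  1.54189958]
 [ 0.          0.          0.          1.        ]] ['image', 'mtx', 'extrinsics']
```

View pics/top0.png

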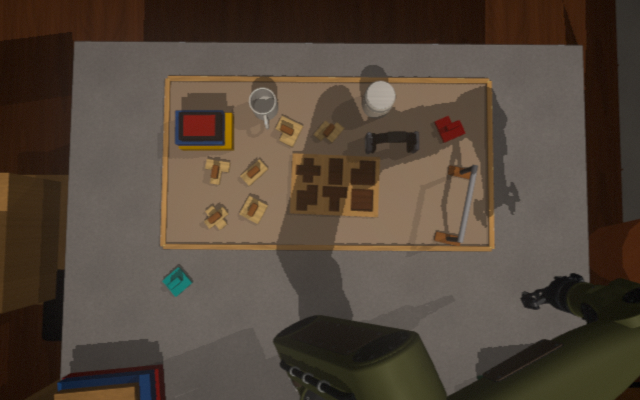

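View pics/side0.png

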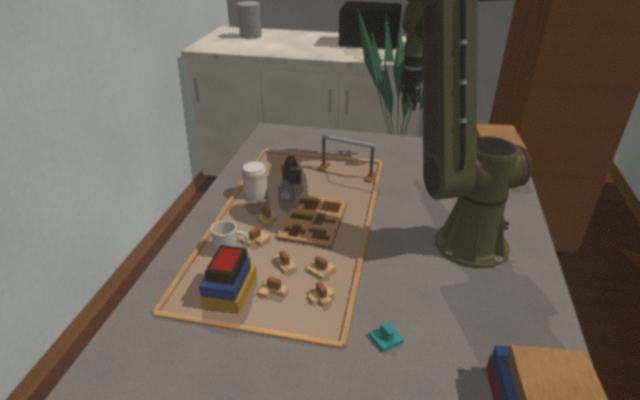

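Run:
```python
import cv2
im=cv2.imread("pics/top0.png")
cv2.imwrite("pics/c1.png",cv2.resize(im[80:245,190:390],None,fx=4,fy=4,interpolation=cv2.INTER_CUBIC)[:600,:800])
cv2.imwrite("pics/c2.png",cv2.resize(im[70:250,340:500],None,fx=4,fy=4,interpolation=cv2.INTER_CUBIC)[:600])
im=cv2.imread("pics/side0.png")
cv2.imwrite("pics/c3.png",cv2.resize(im[120:320,200:400],None,fx=3.9,fy=3,interpolation=cv2.INTER_CUBIC))
```

```text
(no output)
```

View pics/c1.png

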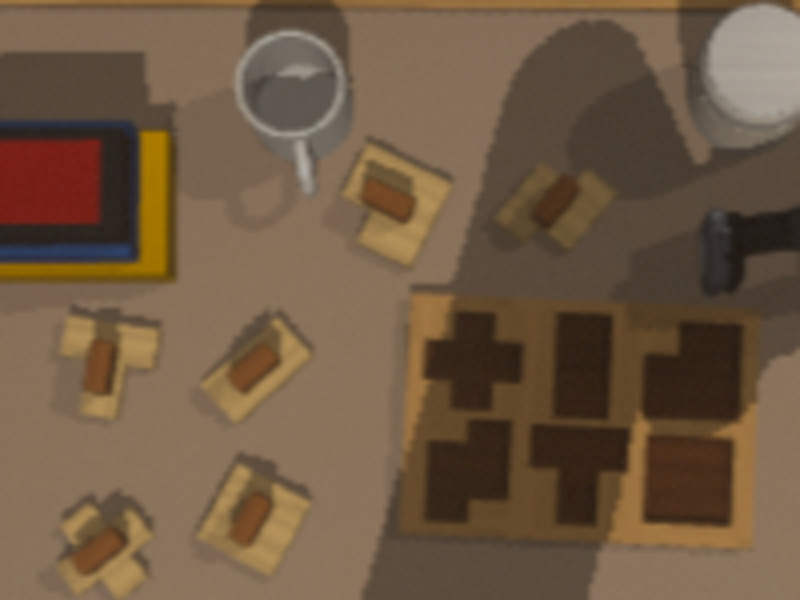

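View pics/c2.png

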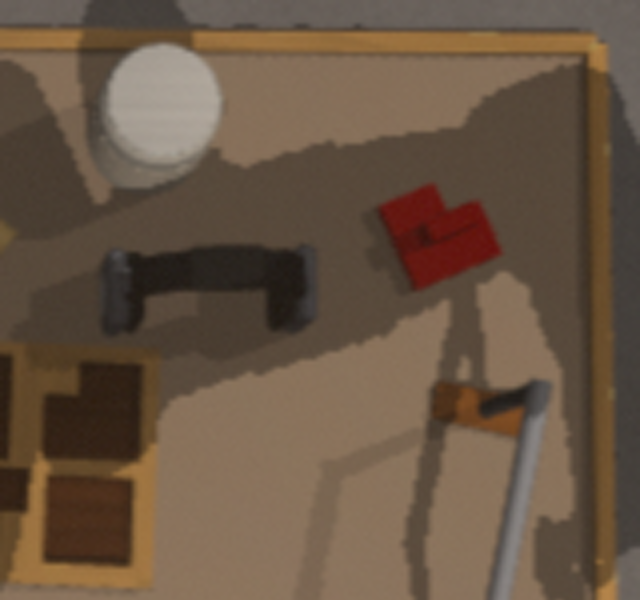

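View pics/c3.png

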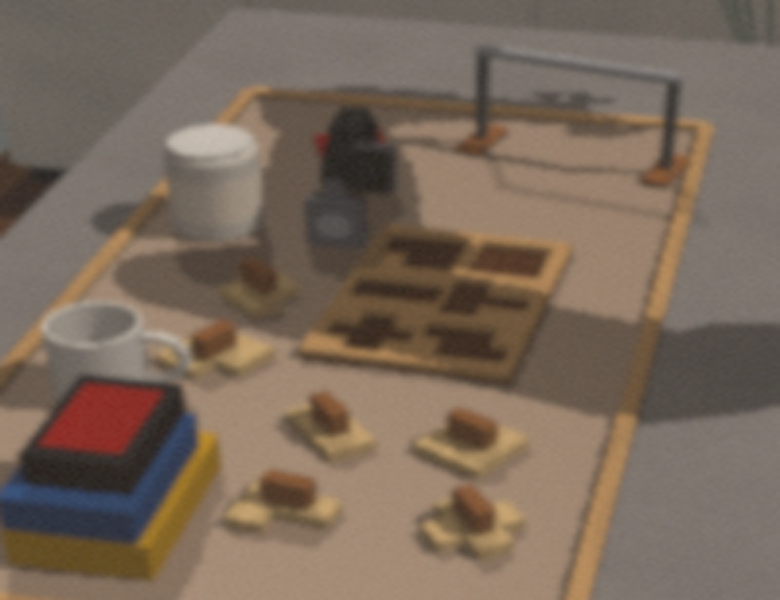

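```bash
cat > h.py <<'E'
import numpy as np,cv2
from scipy.spatial.transform import Rotation as R
from bench import *
def cast(c,uv,z):
    uv=np.atleast_2d(np.asarray(uv,float));K=c["mtx"];E=c["extrinsics"]
    p=cv2.undistortPoints(uv[:,None],K,None)[:,0]
    d=np.c_[p[:,0],-p[:,1],-np.ones(len(p))]@E[:3,:3].T;o=E[:3,3]
    t=(z-o[2])/d[:,2];return (o+d*t[:,None])[:,:2]
def proj(c,P):
    P=np.atleast_2d(np.asarray(P,float));E=c["extrinsics"];q=(P-E[:3,3])@E[:3,:3]
    q=q*[1,-1,-1];q=q@c["mtx"].T;return q[:,:2]/q[:,2:]
def tool():
    s=observe();q=s["tcp_rot"];M=R.from_quat([q[1],q[2],q[3],q[0]]).as_matrix()
    return s,s["tool_pos"],M
def plan(p,yawdeg):
    """print tool-axis deltas in units to reach p with tool down and tool-x yaw (mod 180 given exactly)"""
    s,t,M=tool()
    y=np.radians(yawdeg);X=np.array([np.cos(y),np.sin(y),0]);Z=np.array([0,0,-1.]);T=np.c_[X,np.cross(Z,X),Z]
    rv=R.from_matrix(M.T@T).as_rotvec()/np.pi
    d=np.asarray(p)-t
    yaw=np.degrees(np.arctan2(M[1,0],M[0,0]))
    print("t %.2f"%s["time_s"],"at",t.round(4),"yaw %.1f"%yaw,"w %.3f"%s["width"],"j",s["joint_positions"].round(2),"F",s["ft_force"].round(1))
    print(" turn total",rv.round(4),"rows@.038: %.1f"%(abs(rv).max()/.038))
    print(" shift in present axes",(M.T@d/.15).round(4)," in final axes",(T.T@d/.15).round(4))
E
python3 - <<'E'
from h import *
c=read_camera("top");im=c["image"];hsv=cv2.cvtColor(im,cv2.COLOR_RGB2HSV)
def p(n,u,z): print(n,cast(c,u,z).round(4).tolist())
p("rail ends",[[473,168],[462,240]],.142)
p("pad",[394,136],.145)
p("tray corners approx",[[292,153.5],[379.5,157],[377.5,216.5],[291,213]],.015)
for (u,v) in [(395,136),(383,136),(372,150),(473,168),(468,200),(462,238),(290,118),(287,130),(330,125),(325,133),(329,130),(253,172),(215,172),(212,200),(250,140),(320,165),(360,200),(376,200),(280,180)]: print((u,v),im[v,u],hsv[v,u])
E
```

```text
rail ends [[0.5744, -0.406], [0.373, -0.3728]]
pad [[0.6628, -0.1841]]
tray corners approx [[0.6295, 0.1092], [0.6208, -0.159], [0.4387, -0.1528], [0.4473, 0.1101]]
(395, 136) [41 36 30] [16 68 41]
(383, 136) [36 30 24] [15 85 36]
(372, 150) [37 30 25] [13 83 37]
(473, 168) [68 65 64] [ 8 15 68]
(468, 200) [126 121 119] [  9  14 126]
(462, 238) [135 129 127] [  8  15 135]
(290, 118) [101  82  66] [ 14  88 101]
(287, 130) [115  72  38] [ 13 171 115]
(330, 125) [72 48 28] [ 14 156  72]
(325, 133) [74 48 28] [ 13 159  74]
(329, 130) [76 50 27] [ 14 164  76]
(253, 172) [121  76  39] [ 14 173 121]
(215, 172) [118  74  37] [ 14 175 118]
(212, 200) [138 115  91] [ 15  87 138]
(250, 140) [136 112  89] [ 15  88 136]
(320, 165) [83 61 36] [ 16 144  83]
(360, 200) [76 47 29] [ 11 158  76]
(376, 200) [157 115  65] [ 16 149 157]
(280, 180) [138 115  92] [ 15  85 138]
```

Run:
```python
from h import *
c=read_camera("top");im=c["image"];hsv=cv2.cvtColor(im,cv2.COLOR_RGB2HSV)
# bar centre per row: saturation dip
pts=[]
for v in range(178,232,3):
    row=255-hsv[v,450:485,1].astype(float); bg=np.median(row); w=np.clip(row-200,0,None)
    pts.append([450+(w*np.arange(35)).sum()/w.sum(),v])
P=cast(c,pts,.142); l=cv2.fitLine(P.astype(np.float32),cv2.DIST_HUBER,0,.01,.01).ravel();print("bar",l.round(4),np.degrees(np.arctan2(l[1],l[0])))
# side view
cs=read_camera("side");ims=cs["image"];
cv2.imwrite("pics/s1.png",cv2.resize(ims[125:215,270:400,::-1],None,fx=6,fy=6,interpolation=cv2.INTER_CUBIC))
big=cv2.resize(im[115:165,350:430,::-1],None,fx=8,fy=8,interpolation=cv2.INTER_CUBIC)
cv2.imwrite("pics/c4.png",cv2.convertScaleAbs(big,alpha=2))
```

```text
bar [ 0.9783 -0.2073  0.4865 -0.3917] -11.962479
```

View pics/c4.png

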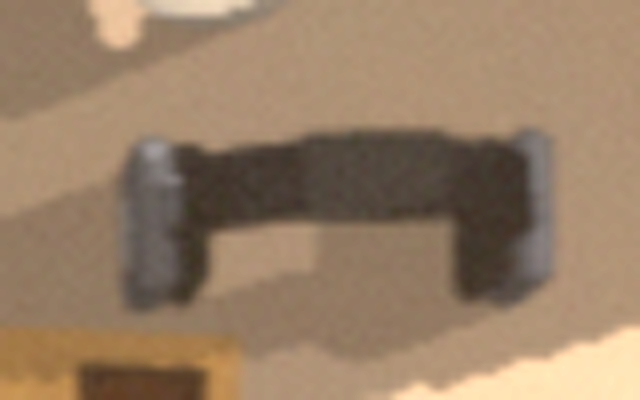

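View pics/s1.png

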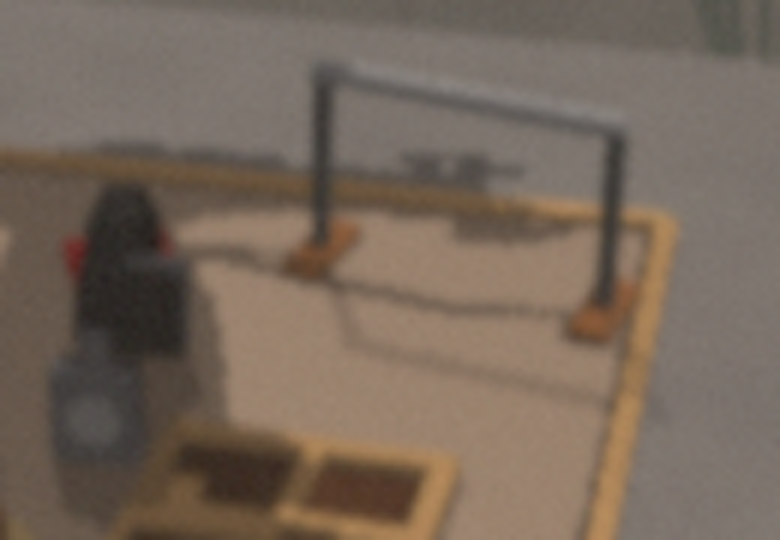

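Run:
```python
from h import *
c=read_camera("top");im=c["image"];hsv=cv2.cvtColor(im,cv2.COLOR_RGB2HSV)
pts=[]
for v in range(176,236,6):
    print(v,hsv[v,455:480,1].tolist(),hsv[v,455:480,2].tolist())
print(cast(c,[[396.7,136.4]],.145),cast(c,[[474.2,167.5],[460.5,240]],.142))
plan([0,0,0],0)
```

```text
176 [114, 125, 142, 154, 162, 162, 173, 179, 182, 177, 183, 181, 180, 181, 162, 89, 20, 14, 12, 13, 29, 62, 84, 88, 87] [103, 102, 106, 111, 113, 113, 115, 117, 118, 118, 120, 121, 122, 120, 110, 89, 89, 112, 129, 135, 130, 131, 136, 136, 138]
182 [87, 85, 89, 86, 83, 86, 84, 84, 85, 84, 85, 86, 85, 77, 43, 21, 13, 14, 13, 29, 65, 84, 87, 86, 86] [137, 138, 138, 137, 138, 137, 137, 137, 138, 137, 138, 137, 135, 116, 88, 95, 115, 131, 133, 131, 134, 137, 138, 137, 137]
188 [86, 87, 87, 91, 87, 86, 86, 86, 84, 84, 83, 85, 73, 35, 20, 13, 13, 15, 43, 75, 84, 85, 87, 84, 84] [139, 138, 138, 138, 138, 136, 139, 137, 136, 137, 138, 135, 109, 87, 101, 120, 135, 133, 129, 133, 137, 138, 138, 137, 137]
194 [84, 87, 87, 88, 86, 89, 86, 86, 85, 86, 86, 75, 35, 15, 12, 15, 15, 42, 80, 85, 86, 83, 82, 83, 85] [139, 138, 138, 139, 139, 138, 137, 137, 138, 137, 133, 109, 88, 102, 123, 135, 132, 129, 131, 138, 137, 138, 137, 138, 138]
200 [83, 86, 86, 88, 86, 85, 89, 87, 88, 86, 68, 23, 17, 10, 13, 17, 52, 80, 84, 83, 81, 79, 81, 87, 83] [138, 139, 137, 139, 137, 138, 138, 138, 139, 133, 105, 89, 10
[... 848 characters left out ...]
137, 138, 133, 109, 90, 103, 125, 133, 134, 129, 134, 139, 137, 138, 137, 138, 137, 137, 139, 137, 138, 137, 137]
230 [84, 81, 84, 83, 66, 31, 19, 16, 13, 19, 51, 80, 84, 84, 81, 83, 84, 83, 85, 84, 83, 86, 86, 86, 83] [139, 138, 136, 132, 105, 90, 109, 128, 134, 133, 134, 137, 137, 137, 136, 136, 137, 136, 138, 137, 138, 137, 137, 137, 138]
[[ 0.66172152 -0.19166323]] [[ 0.57587191 -0.40943671]
 [ 0.37300298 -0.3686264 ]]
t 0.30 at [ 0.2575 -0.5417  0.231 ] yaw -64.6 w 0.997 j [-1.13  0.31 -0.05  1.21 -0.    1.57] F [1.  0.1 0.2]
 turn total [-1.000e-04  2.000e-04 -3.587e-01] rows@.038: 9.4
 shift in present axes [-3.9980e+00 -1.0000e-04  1.5422e+00]  in final axes [-1.7169 -3.6115  1.54  ]
```

Run:
```python
from h import *
plan([.6617,-.1917,.231],2)
c=read_camera("top");print("tin",cast(c,[[380,96.5]],.12))
```

```text
t 0.30 at [ 0.2575 -0.5417  0.231 ] yaw -64.6 w 0.997 j [-1.13  0.31 -0.05  1.21 -0.    1.57] F [1.  0.1 0.2]
 turn total [-1.000e-04  2.000e-04 -3.698e-01] rows@.038: 9.7
 shift in present axes [-9.5050e-01 -3.4354e+00  5.0000e-04]  in final axes [ 2.7743 -2.238  -0.    ]
tin [[ 0.78171792 -0.14782365]]
```

>>> servo_tool(deltas=[[0, 0, -0.05, 0, 0, -0.037], [0, 0, -0.05, 0, 0, -0.037], [0, 0, 0, 0, 0, -0.037], [0, 0, 0, 0, 0, -0.037], [0, 0, 0, 0, 0, -0.037], [0, 0, 0, 0, 0, -0.037], [0, 0, 0, 0, 0, -0.037], [0, 0, 0, 0, 0, -0.037], [0, 0, 0, 0, 0, -0.037], [0, 0, 0, 0, 0, -0.037]], gripper=0.3, newtons=60)

```text
time_s: 1.18
tool_pos: [0.2576, -0.5418, 0.2463]
tcp_rot: [-0.0, 1.0, 0.021, -0.0]
ft_force: [0.3, 0.5, 0.3]
width: 0.648
```

>>> servo_tool(deltas=[[0.1, -0.08, 0, 0, 0, 0], [0.198, -0.16, 0, 0, 0, 0], [0.198, -0.16, 0, 0, 0, 0], [0.198, -0.16, 0, 0, 0, 0], [0.198, -0.16, 0, 0, 0, 0], [0.198, -0.16, 0, 0, 0, 0], [0.198, -0.16, 0, 0, 0, 0], [0.198, -0.16, 0, 0, 0, 0], [0.198, -0.16, 0, 0, 0, 0], [0.198, -0.16, 0, 0, 0, 0], [0.198, -0.16, 0, 0, 0, 0], [0.198, -0.16, 0, 0, 0, 0], [0.198, -0.16, 0, 0, 0, 0], [0.198, -0.16, 0, 0, 0, 0], [0.1, -0.08, 0, 0, 0, 0], [0, 0, 0, 0, 0, 0], [0, 0, 0, 0, 0, 0]])

```text
time_s: 2.6
tool_pos: [0.6621, -0.1903, 0.2456]
tcp_rot: [0.0, 1.0, 0.019, -0.0]
ft_force: [-0.5, 1.1, 0.5]
width: 0.65
```

Run:
```python
from h import *
plan([.6617,-.1917,.124],2)
```

```text
t 2.60 at [ 0.6621 -0.1903  0.2456] yaw 2.1 w 0.650 j [-0.28  0.49  0.24  1.32 -0.    1.25] F [-0.5  1.1  0.5]
 turn total [0.     0.0003 0.0008] rows@.038: 0.0
 shift in present axes [-0.0019  0.0091  0.8105]  in final axes [-0.0027  0.0091  0.8105]
```

>>> servo_tool(deltas=[[-0.002, 0.009, 0.1, 0, 0, 0], [0, 0, 0.17, 0, 0, 0], [0, 0, 0.17, 0, 0, 0], [0, 0, 0.17, 0, 0, 0], [0, 0, 0.1, 0, 0, 0], [0, 0, 0.1, 0, 0, 0], [0, 0, 0, 0, 0, 0]])

```text
time_s: 3.18
tool_pos: [0.658, -0.1934, 0.1213]
tcp_rot: [-0.001, 1.0, 0.017, -0.003]
ft_force: [-0.5, -0.6, 0.7]
width: 0.65
```

Run:
```python
from h import *
c=read_camera("side");cv2.imwrite("pics/s2.png",cv2.resize(c["image"][100:230,230:400,::-1],None,fx=4.5,fy=4.5,interpolation=cv2.INTER_CUBIC))
plan([.6617,-.1917,.124],2)
```

```text
t 3.23 at [ 0.6589 -0.1935  0.1232] yaw 1.9 w 0.652 j [-0.29  0.53  0.03  1.07 -0.    1.25] F [-0.5  0.9  0.2]
 turn total [-0.0003  0.0012 -0.0004] rows@.038: 0.0
 shift in present axes [ 0.0187 -0.0115 -0.0051]  in final axes [ 0.0188 -0.0115 -0.005 ]
```

View pics/s2.png

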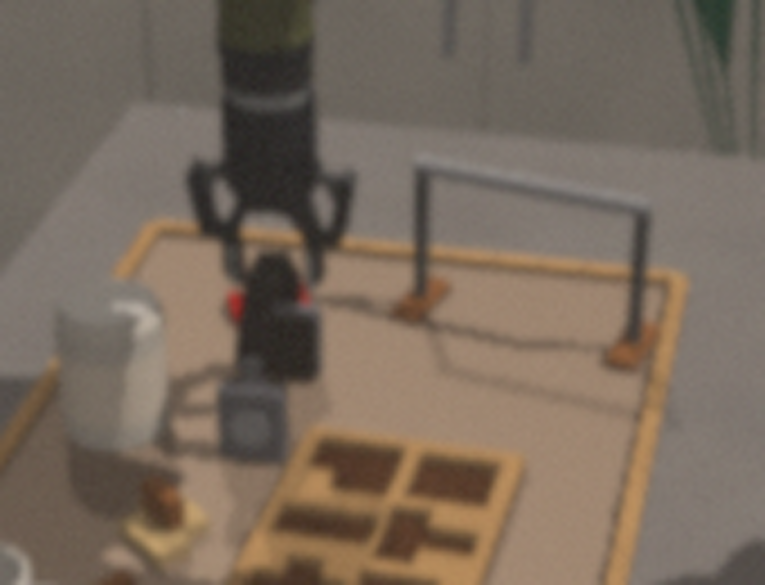

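The gripper straddles the headband, with its fingertips at about (235,275) and (315,275) in the crop and the band between them. I'll close now.

>>> servo_tool(deltas=[[0, 0, 0, 0, 0, 0], [0, 0, 0, 0, 0, 0], [0, 0, 0, 0, 0, 0], [0, 0, 0, 0, 0, 0], [0, 0, 0, 0, 0, 0], [0, 0, 0, 0, 0, 0], [0, 0, -0.03, 0, 0, 0], [0, 0, -0.1, 0, 0, 0], [0, 0, -0.1, 0, 0, 0], [0, 0, 0, 0, 0, 0]], gripper=-1, newtons=60)

```text
time_s: 4.07
tool_pos: [0.6625, -0.1928, 0.162]
tcp_rot: [0.0, 1.0, 0.018, 0.001]
ft_force: [1.3, 1.0, -1.8]
width: 0.338
```

Run:
```python
from h import *
c=read_camera("side");cv2.imwrite("pics/s3.png",cv2.resize(c["image"][100:230,230:400,::-1],None,fx=4.5,fy=4.5,interpolation=cv2.INTER_CUBIC))
plan([.4745,-.389,.315],-12)
```

```text
t 4.12 at [ 0.6621 -0.1928  0.1605] yaw 2.0 w 0.340 j [-0.28  0.51  0.09  1.14  0.    1.25] F [ 0.6 -0.5 -2.9]
 turn total [ 0.0001 -0.0007  0.078 ] rows@.038: 2.1
 shift in present axes [-1.2945  1.2634 -1.0318]  in final axes [-0.9515  1.5397 -1.0298]
```

View pics/s3.png

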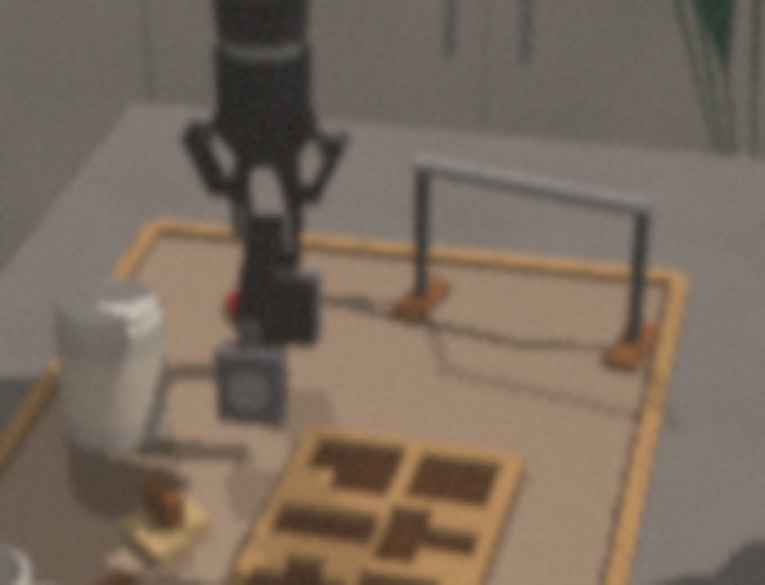

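>>> servo_tool(deltas=[[0, 0, -0.1, 0, 0, 0], [0, 0, -0.18, 0, 0, 0], [0, 0, -0.18, 0, 0, 0.02], [0, 0, -0.18, 0, 0, 0.02], [0, 0, -0.18, 0, 0, 0.02], [0, 0, -0.12, 0, 0, 0.018], [0, 0, -0.06, 0, 0, 0], [0, 0, 0, 0, 0, 0], [-0.05, 0.08, 0, 0, 0, 0], [-0.1, 0.16, 0, 0, 0, 0], [-0.12, 0.2, 0, 0, 0, 0], [-0.12, 0.2, 0, 0, 0, 0], [-0.12, 0.2, 0, 0, 0, 0], [-0.12, 0.2, 0, 0, 0, 0], [-0.12, 0.2, 0, 0, 0, 0], [-0.1, 0.16, 0, 0, 0, 0], [-0.06, 0.08, 0, 0, 0, 0], [-0.03, 0.04, 0, 0, 0, 0], [0, 0, 0, 0, 0, 0], [0, 0, 0, 0, 0, 0]])

```text
time_s: 5.78
tool_pos: [0.476, -0.3857, 0.3084]
tcp_rot: [-0.001, 0.995, -0.104, -0.0]
ft_force: [0.1, 0.6, -2.3]
width: 0.341
```

Run:
```python
from h import *
c=read_camera("side");cv2.imwrite("pics/s4.png",cv2.resize(c["image"][80:200,270:420,::-1],None,fx=5,fy=5,interpolation=cv2.INTER_CUBIC))
c=read_camera("top");cv2.imwrite("pics/t4.png",cv2.resize(c["image"][120:260,400:540,::-1],None,fx=4,fy=4,interpolation=cv2.INTER_CUBIC))
plan([.4745,-.389,.315],-12)
```

```text
t 5.88 at [ 0.4769 -0.3853  0.3088] yaw -11.9 w 0.335 j [-0.68  0.32  0.14  1.39  0.    1.1 ] F [ 0.   0.3 -2.5]
 turn total [-0.0002  0.0001  0.0005] rows@.038: 0.0
 shift in present axes [-0.0103  0.0272 -0.041 ]  in final axes [-0.0103  0.0273 -0.041 ]
```

View pics/s4.png

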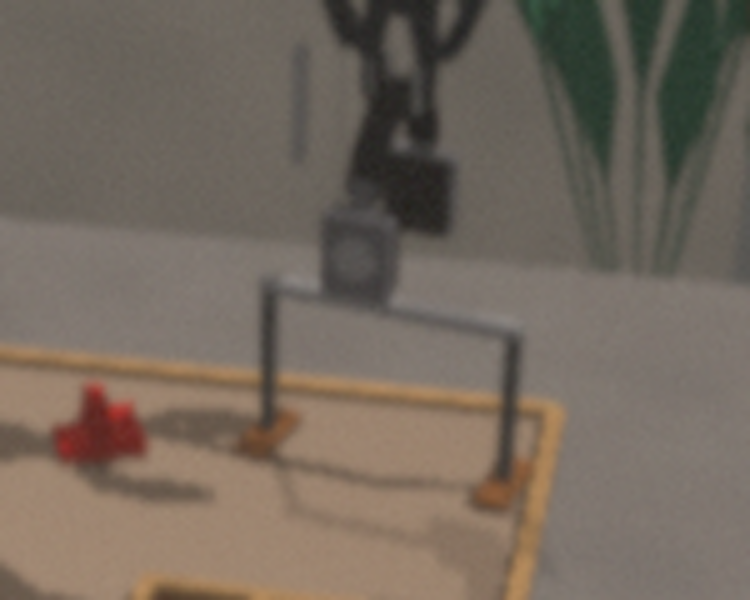

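View pics/t4.png

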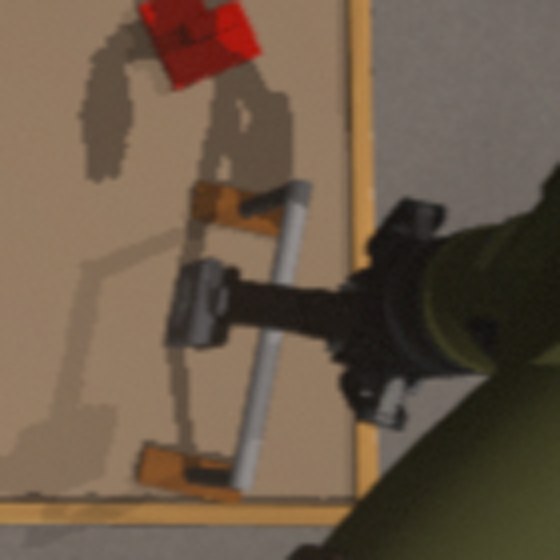

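Run:
```python
from h import *
c=read_camera("top")
s,t,M=tool();u=np.array([.208,.978,0]);x=np.array([.978,-.208,0])
for k in (50,78):
  for z in (.19,.25): print(k,z,(4*(proj(c,t*[1,1,0]+u*k/1000+[0,0,z])-[400,120])).round(0))
```

```text
50 0.19 [[212. 311.]]
50 0.25 [[237. 307.]]
78 0.19 [[172. 303.]]
78 0.25 [[195. 297.]]
```

>>> servo_tool(deltas=[[-0.01, 0.045, 0, 0, 0, 0], [0, 0, 0.1, 0, 0, 0], [0, 0, 0.18, 0, 0, 0], [0, 0, 0.18, 0, 0, 0], [0, 0, 0.18, 0, 0, 0], [0, 0, 0.18, 0, 0, 0], [0, 0, 0.1, 0, 0, 0], [0, 0, 0.06, 0, 0, 0], [0, 0, 0.03, 0, 0, 0], [0, 0, 0.02, 0, 0, 0], [0, 0, 0, 0, 0, 0], [0, 0, 0, 0, 0, 0]])

```text
time_s: 6.93
tool_pos: [0.4738, -0.3932, 0.156]
tcp_rot: [0.001, 0.995, -0.105, 0.001]
ft_force: [-0.1, -0.4, -2.6]
width: 0.339
```

Run:
```python
from h import *
c=read_camera("side");cv2.imwrite("pics/s5.png",cv2.resize(c["image"][80:200,270:420,::-1],None,fx=5,fy=5,interpolation=cv2.INTER_CUBIC))
plan([.4745,-.389,.147],-12)
```

```text
t 6.98 at [ 0.4738 -0.3933  0.1561] yaw -12.0 w 0.339 j [-0.69  0.38 -0.13  1.06 -0.    1.09] F [-0.9  0.3 -3.1]
 turn total [ 0.0003 -0.0006 -0.    ] rows@.038: 0.0
 shift in present axes [-0.0016 -0.0288  0.0608]  in final axes [-0.0015 -0.0287  0.0608]
```

View pics/s5.png

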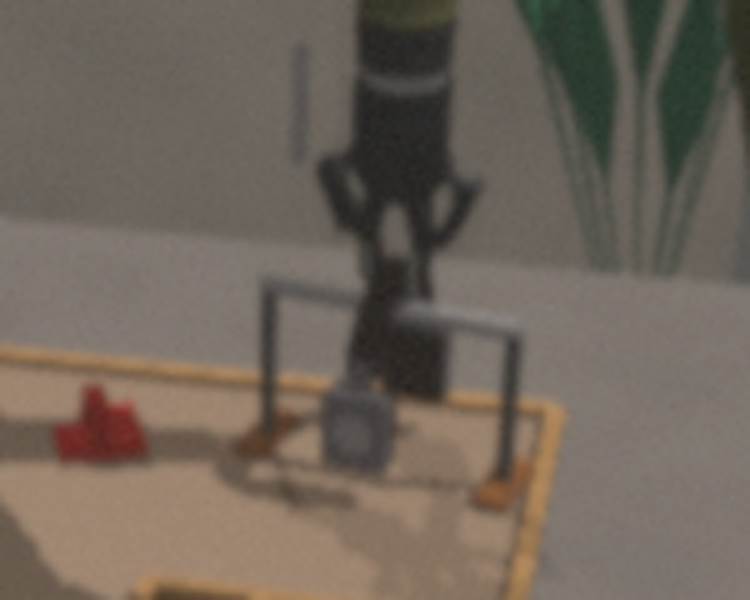

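>>> servo_tool(deltas=[[0, -0.01, 0.02, 0, 0, 0], [0, 0, 0.013, 0, 0, 0], [0, 0, 0.013, 0, 0, 0], [0, 0, 0.007, 0, 0, 0], [0, 0, 0, 0, 0, 0], [0, 0, 0, 0, 0, 0]])

```text
time_s: 7.48
tool_pos: [0.4739, -0.3914, 0.1496]
tcp_rot: [0.001, 0.995, -0.105, 0.001]
ft_force: [-4.0, 4.1, 13.5]
width: 0.335
```

>>> servo_tool(deltas=[[0, 0, -0.01, 0, 0, 0], [0, 0, 0, 0, 0, 0], [0, 0, 0, 0, 0, 0], [0, 0, 0, 0, 0, 0], [0, 0, 0, 0, 0, 0], [0, 0, -0.03, 0, 0, 0], [0, 0, -0.1, 0, 0, 0], [0, 0, -0.15, 0, 0, 0], [0, 0, -0.2, 0, 0, 0], [0, 0, -0.2, 0, 0, 0], [0, 0, 0, 0, 0, 0]], gripper=0.3)

```text
time_s: 8.4
tool_pos: [0.4757, -0.3931, 0.2571]
tcp_rot: [0.003, 0.994, -0.105, 0.004]
ft_force: [0.7, -0.2, 0.0]
width: 0.65
```

Run:
```python
from h import *
c=read_camera("side");cv2.imwrite("pics/s6.png",cv2.resize(c["image"][80:200,270:420,::-1],None,fx=5,fy=5,interpolation=cv2.INTER_CUBIC))
plan([.4745,-.389,.147],-12)
```

```text
t 8.45 at [ 0.4751 -0.3927  0.2544] yaw -12.0 w 0.649 j [-0.69  0.33  0.03  1.26 -0.    1.09] F [-0.6  0.2 -0.8]
 turn total [ 0.001  -0.0019 -0.0001] rows@.038: 0.1
 shift in present axes [-0.0134 -0.0252  0.7158]  in final axes [-0.0091 -0.023   0.716 ]
```

View pics/s6.png

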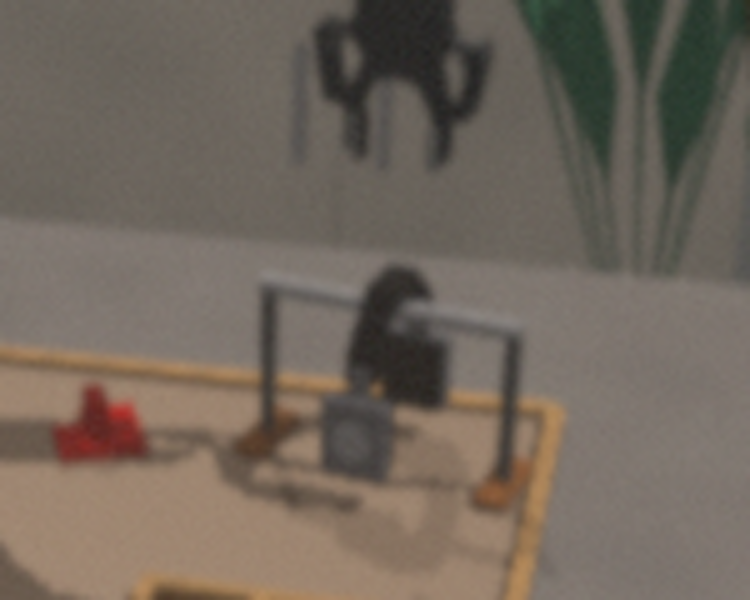

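Run:
```python
from h import *
c=read_camera("top");cv2.imwrite("pics/t5.png",c["image"][:,:,::-1])
cv2.imwrite("pics/t5c.png",cv2.resize(c["image"][95:245,190:390,::-1],None,fx=4,fy=4,interpolation=cv2.INTER_CUBIC))
```

```text
(no output)
```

View pics/t5.png

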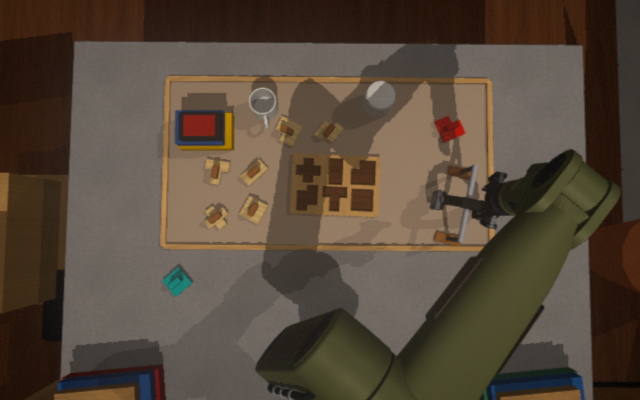

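View pics/t5c.png

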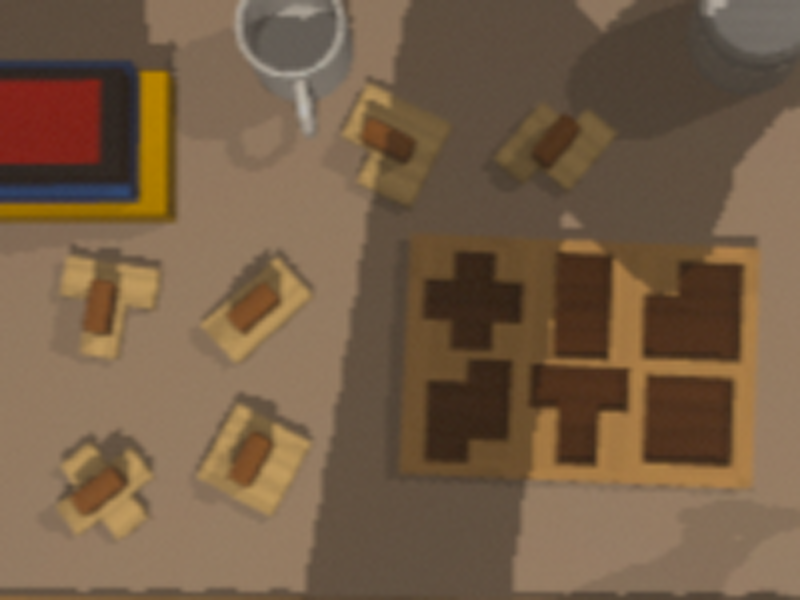

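Run:
```python
from h import *
c=read_camera("top");im=c["image"]
big=cv2.resize(im[90:250,185:395],None,fx=4,fy=4,interpolation=cv2.INTER_CUBIC)
hsv=cv2.cvtColor(big,cv2.COLOR_RGB2HSV);lab=cv2.cvtColor(big,cv2.COLOR_RGB2LAB)
for n,(x,y) in dict(plate_lit=(85+20,275+20),sq_plate=(310,475),zed_sh=(535,170),zed_handle=(575,160),handle=(250+20,305+20),tee_h=(100+20,305+20),mat=(220,400),matsh=(380,400),notch_sh=(440,160)).items():
    print(n,big[y,x],hsv[y,x],lab[y,x])
def vis(a,n): cv2.imwrite(f"pics/{n}.png",cv2.convertScaleAbs(a,alpha=1)[:600,:800])
vis(hsv[:,:,1],"S");
r=(big[:,:,0].astype(float)/ (big[:,:,1]+1)*100);vis(np.clip((r-100)*2,0,255),"RG")
```

```text
plate_lit [187 151  94] [ 18 127 187] [165 134 163]
sq_plate [184 149  92] [ 19 128 184] [163 134 163]
zed_sh [107  85  55] [ 17 124 107] [ 96 133 149]
zed_handle [81 52 30] [ 13 161  81] [ 63 138 148]
handle [123  76  39] [ 13 174 123] [ 94 144 158]
tee_h [128  81  45] [ 13 165 128] [100 144 157]
mat [147 124  98] [ 16  85 147] [136 133 145]
matsh [97 80 63] [15 89 97] [ 90 133 141]
notch_sh [117  94  60] [ 18 124 117] [106 133 151]
```

View pics/S.png

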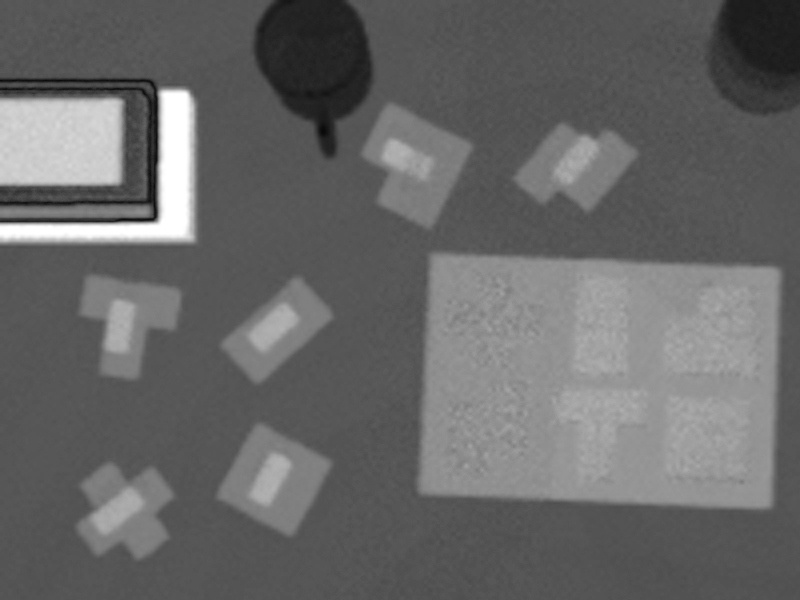

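View pics/RG.png

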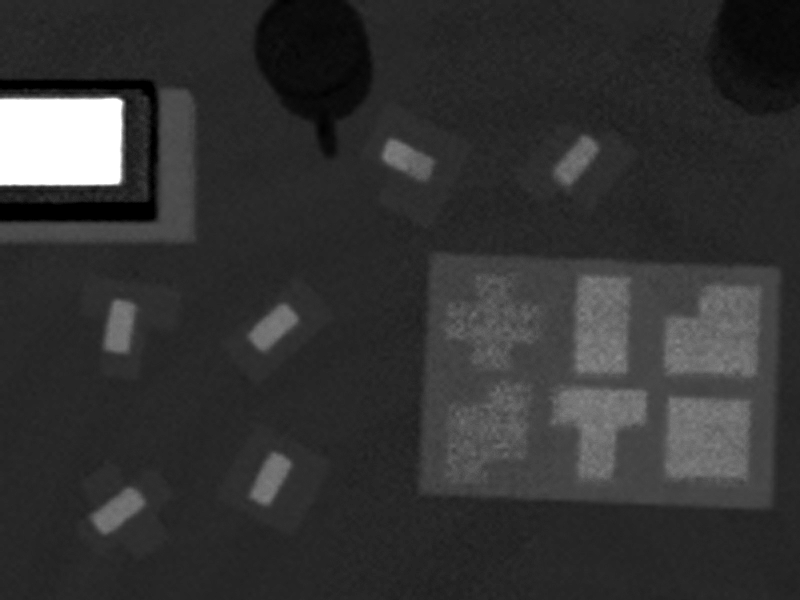

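```bash
cat > m.py <<'E'
from h import *
X0,Y0,S=185,90,4
def grab():
    c=read_camera("top");im=c["image"]
    big=cv2.resize(im[Y0:Y0+160,X0:X0+210],None,fx=S,fy=S,interpolation=cv2.INTER_CUBIC)
    hsv=cv2.cvtColor(big,cv2.COLOR_RGB2HSV)
    sat=cv2.GaussianBlur(hsv[:,:,1],(5,5),0)
    b=cv2.GaussianBlur(big,(5,5),0).astype(float);rg=b[:,:,0]/(b[:,:,1]+1)
    return c,big,sat,rg
def topx(p): return (np.asarray(p,float).reshape(-1,2)+.5)/S-.5+[X0,Y0]
def ang(c,pts,z):
    w=cast(c,topx(pts),z).astype(np.float32)
    return w
def measure(verbose=True):
    c,big,sat,rg=grab();out={}
    m=(sat>107).astype(np.uint8)
    cs,_=cv2.findContours(m,cv2.RETR_EXTERNAL,cv2.CHAIN_APPROX_NONE)
    hm=((rg>1.42)&(sat>130)).astype(np.uint8)
    hs,_=cv2.findContours(hm,cv2.RETR_EXTERNAL,cv2.CHAIN_APPROX_NONE)
    res=[]
    for k in cs:
        a=cv2.contourArea(k)
        if a<2500: continue
        w=ang(c,k,.007 if a<30000 else .015)
        r=cv2.minAreaRect(w*1000);M=cv2.moments(w*1000)
        res.append((a,k,r,np.array([M["m10"],M["m01"]])/M["m00"],cv2.contourArea(w*1000)))
    return c,big,res,hs
if __name__=="__main__":
    c,big,res,hs=measure()
    for a,k,r,cen,ar in res: print("plate area px %.0f"%a,"img",topx(k).mean(0).round(1),"rect c",np.round(r[0],1),"size",np.round(r[1],1),"ang %.1f"%r[2],"centroid",cen.round(1),"mm2 %.0f"%ar)
    for k in hs:
        if 250<cv2.contourArea(k)<2500:
            r=cv2.minAreaRect(ang(c,k,.029)*1000);w=ang(c,k,.029)*1000
            b=cv2.boxPoints(r);e=b[1]-b[0];f=b[2]-b[1];l=e if np.hypot(*e)>np.hypot(*f) else f
            M=cv2.moments(w)
            print("handle img",topx(k).mean(0).round(1),"c",np.round(r[0],1),"cm",np.round([M["m10"]/M["m00"],M["m01"]/M["m00"]],1),"size",np.round(r[1],1),"yaw %.1f"%(np.degrees(np.arctan2(l[1],l[0]))%180))
E
python3 m.py
```

```text
plate area px 17152 img [289.3 246.7] rect c [346.  113.9] size [ 18.1 638. ] ang 0.4 centroid [345. 123.] mm2 9859
plate area px 5947 img [215.7 217.2] rect c [432.8 339.9] size [69.5 69.8] ang 84.6 centroid [432.8 340. ] mm2 3456
plate area px 7241 img [253.  209.4] rect c [457.6 226.5] size [67.2 65.9] ang 62.5 centroid [457.7 226.5] mm2 4224
plate area px 5569 img [253.8 171.9] rect c [572.4 226. ] size [43.7 80.4] ang 42.4 centroid [572.  226.1] mm2 3299
plate area px 6054 img [216.4 169.8] rect c [572.1 341.9] size [75.3 74.7] ang 81.6 centroid [579.9 340.8] mm2 3588
plate area px 85552 img [334.6 184.8] rect c [535.1 -22. ] size [270.5 187.4] ang 87.9 centroid [534.7 -22.2] mm2 49948
plate area px 6043 img [328.5 131.1] rect c [701.3  -1.9] size [61.8 78.6] ang 50.0 centroid [701.4  -2.2] mm2 3644
plate area px 7771 img [287.9 130.7] rect c [701.  126.4] size [75.1 74.5] ang 63.7 centroid [702.3 121.9] mm2 4685
plate area px 10812 img [199.7 124.8] rect c [717.3 394.7] size [70.2 96. ] ang 1.0 centroid [717.6 395. ] mm2 6524
plate area px 9409 img [216.4 138.9] rect c [698.7 365.2] size [122.5 151.9] ang 0.5 centroid [679.6 331.5] mm2 5651
handle img [214.  217.3] c [432.4 340.7] cm [432.5 340.7] size [18.2 39.3] yaw 129.4
handle img [252.1 209.2] c [457.3 226.8] cm [457.5 226.5] size [17.9 38.6] yaw 152.2
handle img [252.8 171.5] c [572.1 226.4] cm [572.1 226.2] size [18.7 38.1] yaw 131.6
handle img [214.6 171.2] c [572.  342.2] cm [571.8 342.2] size [18.7 39.1] yaw 172.3
handle img [286.3 129.4] c [702.  126.4] cm [701.8 127.5] size [38.2 19.4] yaw 68.5
handle img [328.5 129.8] c [701.5  -2.3] cm [701.2  -2. ] size [16.8 38.5] yaw 139.0
```

Run:
```python
from h import *
plan([.4575,.2266,.11],62.4)
```

```text
t 8.60 at [ 0.473  -0.3909  0.2495] yaw -12.0 w 0.652 j [-0.69  0.33  0.02  1.26 -0.    1.09] F [0.3 0.1 0.2]
 turn total [-4.000e-04  2.000e-04 -4.134e-01] rows@.038: 10.9
 shift in present axes [-0.957  -4.0046  0.9335]  in final axes [ 3.6003 -1.999   0.9303]
```

>>> servo_tool(deltas=[[0, 0, 0, 0, 0, -0.0376], [0, 0, 0, 0, 0, -0.0376], [0, 0, 0, 0, 0, -0.0376], [0, 0, 0, 0, 0, -0.0376], [0, 0, 0, 0, 0, -0.0376], [0, 0, 0, 0, 0, -0.0376], [0, 0, 0, 0, 0, -0.0376], [0, 0, 0, 0, 0, -0.0376], [0, 0, 0, 0, 0, -0.0376], [0, 0, 0, 0, 0, -0.0376], [0, 0, 0, 0, 0, -0.0376]], gripper=0.05, newtons=40)

```text
time_s: 9.52
tool_pos: [0.4726, -0.3906, 0.2485]
tcp_rot: [-0.001, 0.854, 0.521, -0.001]
ft_force: [0.5, 1.0, -0.2]
width: 0.528
```

>>> servo_tool(deltas=[[0.1125, -0.0625, 0, 0, 0, 0], [0.225, -0.125, 0, 0, 0, 0], [0.225, -0.125, 0, 0, 0, 0], [0.225, -0.125, 0, 0, 0, 0], [0.225, -0.125, 0.07, 0, 0, 0], [0.225, -0.125, 0.07, 0, 0, 0], [0.225, -0.125, 0.07, 0, 0, 0], [0.225, -0.125, 0.07, 0, 0, 0], [0.225, -0.125, 0.07, 0, 0, 0], [0.225, -0.125, 0.07, 0, 0, 0], [0.225, -0.125, 0.07, 0, 0, 0], [0.225, -0.125, 0.07, 0, 0, 0], [0.225, -0.125, 0.07, 0, 0, 0], [0.225, -0.125, 0.07, 0, 0, 0], [0.225, -0.125, 0.07, 0, 0, 0], [0.225, -0.125, 0.07, 0, 0, 0], [0.1125, -0.0625, 0.07, 0, 0, 0], [0, 0, 0, 0, 0, 0], [0, 0, 0, 0, 0, 0]])

```text
time_s: 11.1
tool_pos: [0.4555, 0.2263, 0.112]
tcp_rot: [0.0, 0.855, 0.519, -0.002]
ft_force: [0.8, -0.3, -0.1]
width: 0.52
```

Run:
```python
from h import *
plan([.4575,.2266,.018],62.4)
c=read_camera("side");cv2.imwrite("pics/s7.png",cv2.resize(c["image"][120:320,180:400,::-1],None,fx=3.5,fy=3,interpolation=cv2.INTER_CUBIC))
c=read_camera("top");cv2.imwrite("pics/t7.png",c["image"][:,:,::-1])
```

```text
t 11.10 at [0.4555 0.2263 0.112 ] yaw 62.6 w 0.520 j [ 0.46  0.23 -0.44  0.9  -0.    0.94] F [ 0.8 -0.3 -0.1]
 turn total [-0.0007  0.0011  0.001 ] rows@.038: 0.0
 shift in present axes [0.01   0.0126 0.6263]  in final axes [0.0078 0.0112 0.6264]
```

View pics/s7.png

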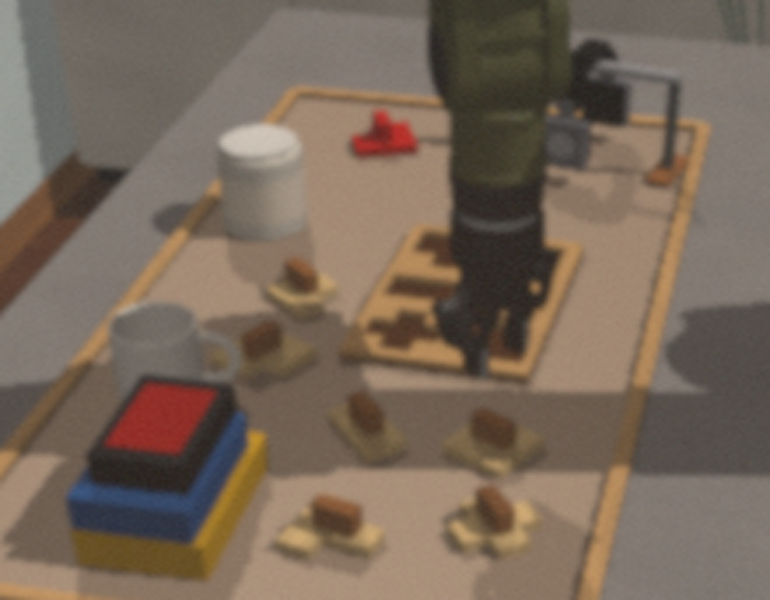

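View pics/t7.png

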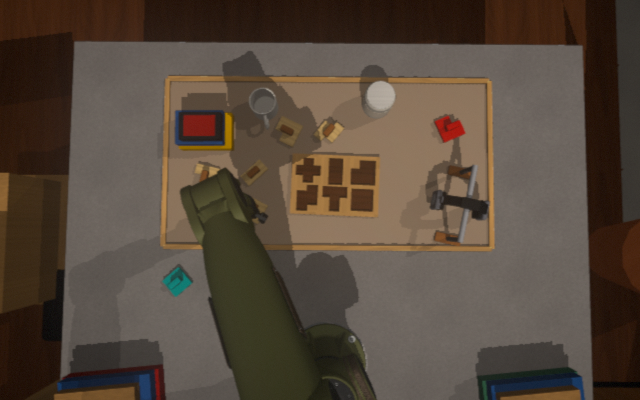

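>>> servo_tool(deltas=[[0.008, 0.011, 0.06, 0, 0, 0], [0, 0, 0.13, 0, 0, 0], [0, 0, 0.13, 0, 0, 0], [0, 0, 0.13, 0, 0, 0], [0, 0, 0.1, 0, 0, 0], [0, 0, 0.05, 0, 0, 0], [0, 0, 0.026, 0, 0, 0], [0, 0, 0, 0, 0, 0], [0, 0, 0, 0, 0, 0]])

```text
time_s: 11.95
tool_pos: [0.46, 0.2264, 0.0205]
tcp_rot: [0.0, 0.855, 0.518, 0.0]
ft_force: [-0.4, -1.0, -0.0]
width: 0.525
```

Run:
```python
from h import *
plan([.4575,.2266,.018],62.4)
c=read_camera("side");cv2.imwrite("pics/s8.png",cv2.resize(c["image"][160:320,230:400,::-1],None,fx=4,fy=3.7,interpolation=cv2.INTER_CUBIC))
```

```text
t 11.95 at [0.46   0.2264 0.0205] yaw 62.4 w 0.525 j [ 0.46  0.34 -0.54  0.69 -0.    0.94] F [-0.4 -1.  -0. ]
 turn total [ 0.0002 -0.0002 -0.    ] rows@.038: 0.0
 shift in present axes [-0.0068 -0.0153  0.0169]  in final axes [-0.0068 -0.0153  0.0169]
```

View pics/s8.png

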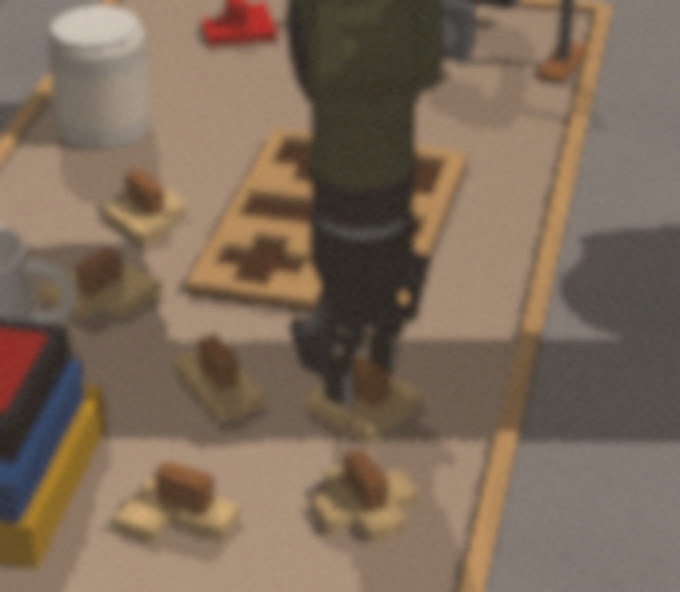

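Run:
```python
from h import *
for i in range(6):
    s=observe();print(s["tool_pos"].round(4),s["joint_positions"].round(4));read_camera("side")
```

```text
[0.4602 0.2267 0.0208] [ 0.4577  0.3374 -0.5415  0.6904  0.      0.9393]
[0.4603 0.2269 0.0209] [ 0.458   0.3373 -0.5414  0.6903 -0.      0.9394]
[0.4602 0.227  0.0209] [ 0.4582  0.3372 -0.5415  0.6902 -0.      0.9394]
[0.4601 0.227  0.0208] [ 0.4583  0.3373 -0.5416  0.6901  0.      0.9393]
[0.46   0.2269 0.0207] [ 0.4583  0.3374 -0.5418  0.6901 -0.      0.9394]
[0.4598 0.2269 0.0206] [ 0.4584  0.3376 -0.542   0.6901 -0.      0.9394]
```

>>> servo_tool(deltas=[[-0.006, -0.014, 0.014, 0, 0, 0], [0, 0, 0, 0, 0, 0], [0, 0, 0, 0, 0, 0], [0, 0, 0, 0, 0, 0], [0, 0, 0, 0, 0, 0]])

```text
time_s: 12.72
tool_pos: [0.4571, 0.2268, 0.0178]
tcp_rot: [0.0, 0.855, 0.518, -0.0]
ft_force: [-0.3, -0.2, 0.7]
width: 0.526
```

>>> servo_tool(deltas=[[0, 0, 0, 0, 0, 0], [0, 0, 0, 0, 0, 0], [0, 0, 0, 0, 0, 0], [0, 0, 0, 0, 0, 0], [0, 0, 0, 0, 0, 0], [0, 0, 0, 0, 0, 0], [0, 0, 0, 0, 0, 0]], gripper=-1)

```text
time_s: 13.3
tool_pos: [0.4573, 0.2269, 0.018]
tcp_rot: [-0.0, 0.855, 0.518, 0.0]
ft_force: [-0.2, 0.3, 1.8]
width: 0.207
```

Run:
```python
from h import *
plan([.4575,.2266,.12],62.4)
```

```text
t 13.30 at [0.4573 0.2269 0.018 ] yaw 62.4 w 0.207 j [ 0.46  0.34 -0.55  0.68  0.    0.94] F [-0.2  0.3  1.8]
 turn total [ 0.0001 -0.0001  0.0002] rows@.038: 0.0
 shift in present axes [-0.0009  0.0024 -0.6802]  in final axes [-0.0011  0.0023 -0.6802]
```

>>> servo_tool(deltas=[[0, 0, -0.03, 0, 0, 0], [0, 0, -0.07, 0, 0, 0], [0, 0, -0.12, 0, 0, 0], [0, 0, -0.15, 0, 0, -0.035], [0, 0, -0.15, 0, 0, -0.036], [0, 0, -0.1, 0, 0, -0.036], [0, 0, -0.05, 0, 0, -0.035], [0, 0, 0, 0, 0, 0], [0, 0, 0, 0, 0, 0]])

```text
time_s: 14.05
tool_pos: [0.4573, 0.2269, 0.1191]
tcp_rot: [0.0, 0.72, 0.694, 0.001]
ft_force: [-0.3, -0.2, -1.2]
width: 0.203
```

Run:
```python
from h import *
plan([.4901,-.1044,.12],87.9)
```

```text
t 14.05 at [0.4573 0.2269 0.1191] yaw 87.8 w 0.203 j [ 0.46  0.22 -0.44  0.91  0.    0.5 ] F [-0.3 -0.2 -1.2]
 turn total [ 0.0003 -0.0002 -0.0004] rows@.038: 0.0
 shift in present axes [-2.1989  0.3024 -0.007 ]  in final axes [-2.1993  0.2994 -0.006 ]
```

>>> servo_tool(deltas=[[-0.11, 0.015, 0, 0, 0, 0], [-0.22, 0.03, 0, 0, 0, 0], [-0.22, 0.03, 0, 0, 0, 0], [-0.22, 0.03, 0, 0, 0, 0], [-0.22, 0.03, 0, 0, 0, 0], [-0.22, 0.03, 0, 0, 0, 0], [-0.22, 0.03, 0, 0, 0, 0], [-0.22, 0.03, 0, 0, 0, 0], [-0.22, 0.03, 0, 0, 0, 0], [-0.22, 0.03, 0, 0, 0, 0], [-0.11, 0.015, 0, 0, 0, 0], [0, 0, 0.15, 0, 0, 0], [0, 0, 0.15, 0, 0, 0], [0, 0, 0.12, 0, 0, 0], [0, 0, 0.06, 0, 0, 0], [0, 0, 0, 0, 0, 0], [0, 0, 0, 0, 0, 0], [0, 0, 0, 0, 0, 0]])

```text
time_s: 15.55
tool_pos: [0.4911, -0.1045, 0.0471]
tcp_rot: [0.0, 0.72, 0.694, 0.0]
ft_force: [0.6, 0.2, -0.6]
width: 0.204
```

```bash
python3 - <<'E'
from h import *
plan([.4901,-.1044,.023],87.9)
c=read_camera("side");cv2.imwrite("pics/s9.png",cv2.resize(c["image"][150:260,260:400,::-1],None,fx=5,fy=5,interpolation=cv2.INTER_CUBIC))
c=read_camera("top");cv2.imwrite("pics/t9.png",cv2.resize(c["image"][90:250,185:395,::-1],None,fx=3.8,fy=3.7,interpolation=cv2.INTER_CUBIC))
E
python3 m.py
```

```text
t 15.55 at [ 0.4911 -0.1045  0.0471] yaw 88.0 w 0.204 j [-0.21  0.29 -0.54  0.74  0.   -0.17] F [ 0.6  0.2 -0.6]
 turn total [0.0003 0.     0.0004] rows@.038: 0.0
 shift in present axes [ 0.0007 -0.0069  0.1605]  in final axes [ 0.0007 -0.0067  0.1605]
plate area px 5970 img [215.7 217.2] rect c [432.8 339.8] size [69.5 70. ] ang 84.9 centroid [432.8 340. ] mm2 3470
plate area px 6076 img [205.9 175. ] rect c [555.7 374.3] size [75.7 74.2] ang 77.1 centroid [563.4 372.8] mm2 3592
plate area px 5508 img [253.7 172.1] rect c [571.8 226.4] size [43.9 79.5] ang 42.0 centroid [571.7 226.5] mm2 3262
plate area px 116542 img [338.2 211.2] rect c [484.7 113.4] size [294.8 636.8] ang 0.4 centroid [489.8 -16.7] mm2 67628
plate area px 6078 img [328.4 131.2] rect c [701.4  -1.8] size [62.2 78.5] ang 50.0 centroid [701.4  -2. ] mm2 3666
plate area px 7678 img [288.  130.6] rect c [700.6 126.1] size [75. 74.] ang 64.1 centroid [702.1 121.5] mm2 4629
plate area px 10826 img [199.8 124.9] rect c [717.3 394.6] size [70.5 95.9] ang 1.2 centroid [717.6 394.9] mm2 6533
plate area px 9424 img [216.4 139. ] rect c [698.7 365.2] size [122.5 151.9] ang 0.5 centroid [679.7 331.4] mm2 5660
handle img [214.1 217.2] c [432.6 340.5] cm [432.5 340.6] size [18.4 39.6] yaw 129.4
handle img [353.9 177.6] c [555.1 -80.6] cm [554.4 -79.2] size [23.2 36.7] yaw 174.5
handle img [203.6 176.4] c [555.7 374.9] cm [555.6 375. ] size [19.8 38.8] yaw 164.9
handle img [252.8 171.4] c [572.  226.5] cm [572.  226.3] size [19.3 38.3] yaw 132.2
handle img [286.6 129.6] c [700.7 125.6] cm [701.  125.7] size [38.5 17.7] yaw 62.7
handle img [328.6 129.7] c [701.4  -2.6] cm [701.1  -2.1] size [16.7 39.2] yaw 140.1
```

View pics/s9.png

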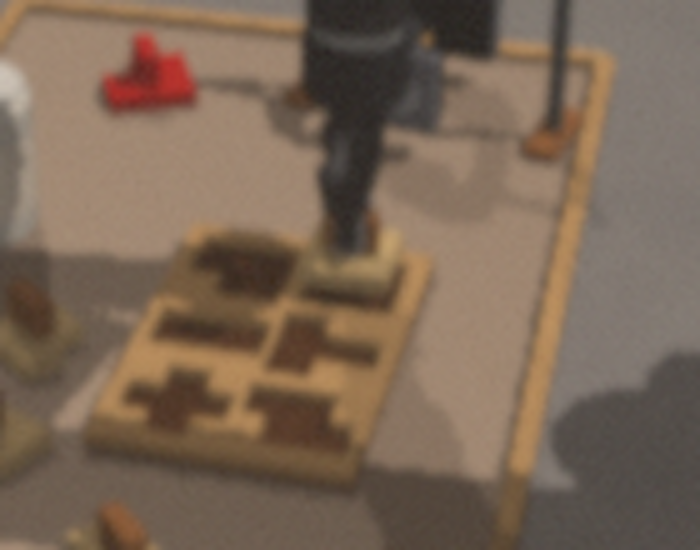

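View pics/t9.png

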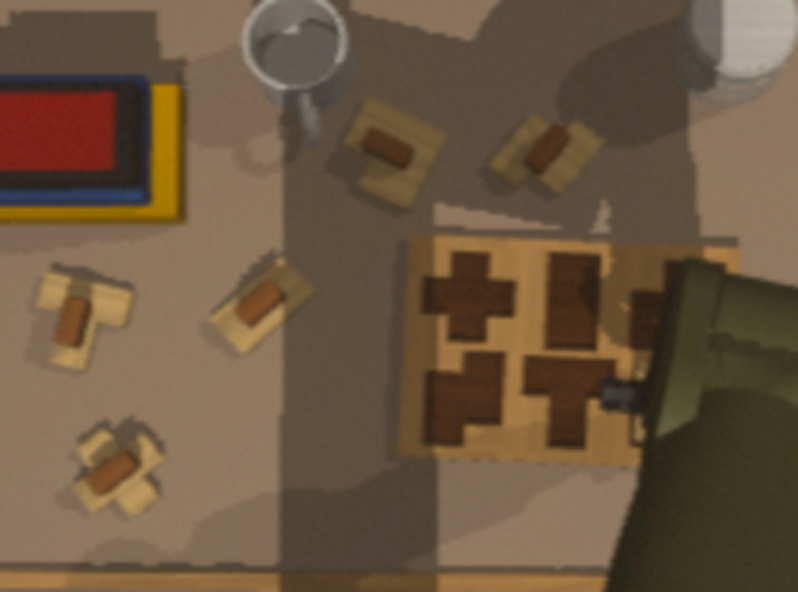

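>>> servo_tool(deltas=[[0, -0.006, 0.04, 0, 0, 0], [0, 0, 0.03, 0, 0, 0], [0, 0, 0.02, 0, 0, 0], [0, 0, 0.01, 0, 0, 0], [0, 0, 0.01, 0, 0, 0], [0, 0, 0, 0, 0, 0]])

```text
time_s: 16.2
tool_pos: [0.4893, -0.1045, 0.0294]
tcp_rot: [-0.0, 0.719, 0.695, -0.0]
ft_force: [-0.7, -0.1, -1.5]
width: 0.201
```

Run:
```python
from h import *
plan([.4901,-.1044,.023],87.9)
```

```text
t 16.20 at [ 0.4893 -0.1045  0.0294] yaw 88.0 w 0.201 j [-0.21  0.31 -0.56  0.7   0.   -0.18] F [-0.7 -0.1 -1.5]
 turn total [-0.0002 -0.      0.0005] rows@.038: 0.0
 shift in present axes [0.0006 0.0054 0.0428]  in final axes [0.0006 0.0054 0.0428]
```

>>> servo_tool(deltas=[[0, 0.003, 0.015, 0, 0, 0], [0, 0, 0.015, 0, 0, 0], [0, 0, 0.008, 0, 0, 0], [0, 0, 0.005, 0, 0, 0], [0, 0, 0, 0, 0, 0], [0, 0, 0, 0, 0, 0]])

```text
time_s: 16.7
tool_pos: [0.49, -0.1046, 0.0234]
tcp_rot: [-0.0, 0.719, 0.695, -0.0]
ft_force: [-0.5, 0.0, -1.8]
width: 0.199
```

Run:
```python
from h import *
plan([.4901,-.1044,.023],87.9)
```

```text
t 16.70 at [ 0.49   -0.1046  0.0234] yaw 88.0 w 0.199 j [-0.21  0.32 -0.57  0.69 -0.   -0.18] F [-0.5  0.  -1.8]
 turn total [-0.      0.      0.0005] rows@.038: 0.0
 shift in present axes [0.0013 0.0003 0.0026]  in final axes [0.0013 0.0003 0.0026]
```

>>> servo_tool(deltas=[[0, 0, 0.003, 0, 0, 0], [0, 0, 0, 0, 0, 0], [0, 0, 0, 0, 0, 0], [0, 0, 0, 0, 0, 0], [0, 0, -0.03, 0, 0, 0], [0, 0, -0.08, 0, 0, 0], [0, 0, -0.15, 0, 0, 0], [0, 0, -0.2, 0, 0, 0], [0, 0, -0.2, 0, 0, 0], [0, 0, -0.1, 0, 0, 0], [0, 0, 0, 0, 0, 0]], gripper=0.05)

```text
time_s: 17.62
tool_pos: [0.4929, -0.1051, 0.1413]
tcp_rot: [0.003, 0.719, 0.695, 0.002]
ft_force: [1.3, -0.3, -1.0]
width: 0.523
```

```bash
python3 - <<'E'
from h import *
plan([.4325,.3404,.12],39.5)
c=read_camera("side");cv2.imwrite("pics/s10.png",cv2.resize(c["image"][150:260,260:400,::-1],None,fx=5,fy=5,interpolation=cv2.INTER_CUBIC))
E
python3 m.py | grep -v area
```

```text
t 17.62 at [ 0.4929 -0.1051  0.1413] yaw 88.0 w 0.523 j [-0.21  0.19 -0.43  0.95  0.   -0.18] F [ 1.3 -0.3 -1. ]
 turn total [ 0.0022 -0.0006  0.2694] rows@.038: 7.1
 shift in present axes [ 2.9545 -0.5072  0.1347]  in final axes [ 1.5787 -2.548   0.1417]
handle img [214.1 217.2] c [432.5 340.5] cm [432.6 340.6] size [18.2 39.5] yaw 128.9
handle img [203.6 176.4] c [555.8 375. ] cm [555.7 375. ] size [19.5 38.3] yaw 166.4
handle img [252.8 171.4] c [571.6 226.7] cm [571.6 227.1] size [19.5 37.4] yaw 132.3
handle img [286.6 129.5] c [701.1 125.4] cm [701.1 125.6] size [38.4 17.5] yaw 63.7
handle img [328.6 129.7] c [701.8  -2.4] cm [701.6  -2.3] size [16.9 39.1] yaw 139.3
```

View pics/s10.png

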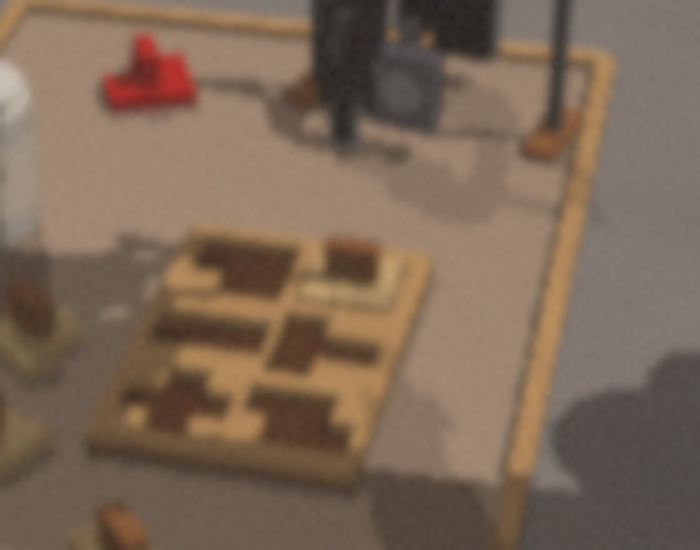

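>>> servo_tool(deltas=[[0, 0, 0, 0, 0, 0.0385], [0, 0, 0, 0, 0, 0.0385], [0, 0, 0, 0, 0, 0.0385], [0, 0, 0, 0, 0, 0.0385], [0, 0, 0, 0, 0, 0.0385], [0, 0, 0, 0, 0, 0.0385], [0, 0, 0, 0, 0, 0.0385]])

```text
time_s: 18.3
tool_pos: [0.4887, -0.1043, 0.1352]
tcp_rot: [-0.001, 0.942, 0.335, -0.001]
ft_force: [0.2, -0.1, 0.8]
width: 0.522
```

>>> servo_tool(deltas=[[0.066, -0.106, 0, 0, 0, 0], [0.1316, -0.2123, 0, 0, 0, 0], [0.1316, -0.2123, 0, 0, 0, 0], [0.1316, -0.2123, 0, 0, 0, 0], [0.1316, -0.2123, 0, 0, 0, 0], [0.1316, -0.2123, 0, 0, 0, 0], [0.1316, -0.2123, 0, 0, 0, 0], [0.1316, -0.2123, 0, 0, 0, 0], [0.1316, -0.2123, 0, 0, 0, 0], [0.1316, -0.2123, 0, 0, 0, 0], [0.1316, -0.2123, 0, 0, 0, 0], [0.1316, -0.2123, 0, 0, 0, 0], [0.066, -0.106, 0.1, 0, 0, 0], [0, 0, 0.12, 0, 0, 0], [0, 0, 0.15, 0, 0, 0], [0, 0, 0.1, 0, 0, 0], [0, 0, 0, 0, 0, 0], [0, 0, 0, 0, 0, 0], [0, 0, 0, 0, 0, 0]])

```text
time_s: 19.88
tool_pos: [0.4299, 0.3408, 0.0665]
tcp_rot: [0.0, 0.941, 0.338, -0.0]
ft_force: [0.1, 0.1, 0.9]
width: 0.525
```

Run:
```python
from h import *
plan([.4325,.3404,.018],39.5)
```

```text
t 19.88 at [0.4299 0.3408 0.0665] yaw 39.5 w 0.525 j [ 0.67  0.34 -0.41  0.82 -0.    1.55] F [0.1 0.1 0.9]
 turn total [-0.      0.0002 -0.0001] rows@.038: 0.0
 shift in present axes [0.0119 0.0132 0.3232]  in final axes [0.0117 0.0132 0.3232]
```

>>> servo_tool(deltas=[[0.0118, 0.0132, 0.05, 0, 0, 0], [0, 0, 0.1, 0, 0, 0], [0, 0, 0.09, 0, 0, 0], [0, 0, 0.05, 0, 0, 0], [0, 0, 0.033, 0, 0, 0], [0, 0, 0, 0, 0, 0], [0, 0, 0, 0, 0, 0], [0, 0, 0, 0, 0, 0], [0, 0, 0, 0, 0, 0]])

```text
time_s: 20.63
tool_pos: [0.4331, 0.341, 0.0188]
tcp_rot: [-0.0, 0.941, 0.338, 0.001]
ft_force: [-0.3, 0.4, -0.2]
width: 0.524
```

Run:
```python
from h import *
plan([.4325,.3404,.018],39.5)
c=read_camera("side");cv2.imwrite("pics/s11.png",cv2.resize(c["image"][200:320,230:400,::-1],None,fx=4.5,fy=4.5,interpolation=cv2.INTER_CUBIC))
```

```text
t 20.63 at [0.4331 0.341  0.0188] yaw 39.5 w 0.524 j [ 0.67  0.4  -0.45  0.72  0.    1.55] F [-0.3  0.4 -0.2]
 turn total [ 0.     -0.0004 -0.0001] rows@.038: 0.0
 shift in present axes [-0.0061  0.0006  0.0051]  in final axes [-0.0061  0.0006  0.0051]
```

View pics/s11.png

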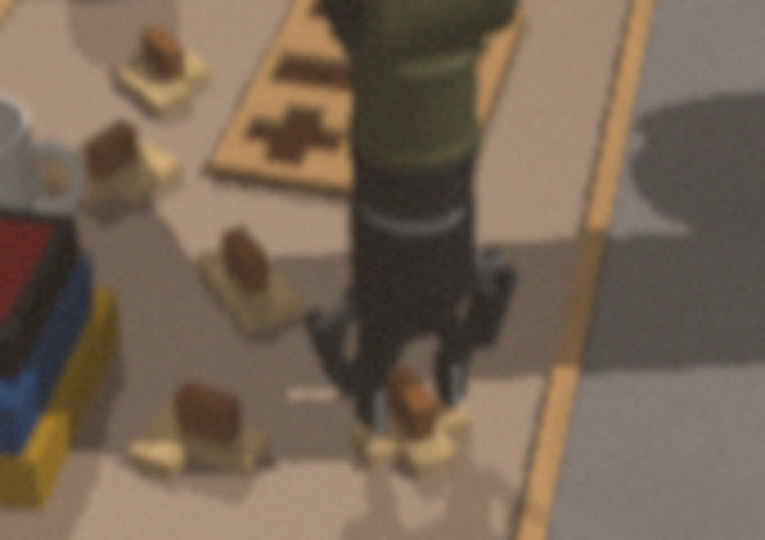

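Both fingers straddle the cross handle, around (410,400) in the crop. I'll close, then lift and turn it.

>>> servo_tool(deltas=[[0, 0, 0, 0, 0, 0], [0, 0, 0, 0, 0, 0], [0, 0, 0, 0, 0, 0], [0, 0, 0, 0, 0, 0], [0, 0, 0, 0, 0, 0], [0, 0, 0, 0, 0, 0], [0, 0, 0, 0, 0, 0]], gripper=-1)

```text
time_s: 21.27
tool_pos: [0.4329, 0.3409, 0.0184]
tcp_rot: [-0.0, 0.941, 0.338, 0.0]
ft_force: [-0.3, 0.6, 5.6]
width: 0.199
```

>>> servo_tool(deltas=[[0, 0, -0.03, 0, 0, 0], [0, 0, -0.07, 0, 0, 0], [0, 0, -0.12, 0, 0, 0], [0, 0, -0.15, 0, 0, -0.0385], [0, 0, -0.15, 0, 0, -0.0385], [0, 0, -0.1, 0, 0, -0.0385], [0, 0, -0.05, 0, 0, -0.0385], [0, 0, 0, 0, 0, -0.0385], [0, 0, 0, 0, 0, -0.0385], [0, 0, 0, 0, 0, -0.0385], [0, 0, 0, 0, 0, 0], [0, 0, 0, 0, 0, 0]])

```text
time_s: 22.27
tool_pos: [0.4324, 0.3404, 0.1188]
tcp_rot: [-0.0, 0.721, 0.693, -0.0]
ft_force: [0.2, 1.1, -1.1]
width: 0.202
```

Run:
```python
from h import *
plan([.5801,.0604,.12],87.9)
```

```text
t 22.27 at [0.4324 0.3404 0.1188] yaw 87.8 w 0.202 j [ 0.67  0.29 -0.34  0.94 -0.    0.71] F [ 0.2  1.1 -1.1]
 turn total [-0.0001  0.0001 -0.0005] rows@.038: 0.0
 shift in present axes [-1.8276  1.0558 -0.008 ]  in final axes [-1.8294  1.0527 -0.0082]
```

>>> servo_tool(deltas=[[-0.1016, 0.0585, 0, 0, 0, 0], [-0.2032, 0.117, 0, 0, 0, 0], [-0.2032, 0.117, 0, 0, 0, 0], [-0.2032, 0.117, 0, 0, 0, 0], [-0.2032, 0.117, 0, 0, 0, 0], [-0.2032, 0.117, 0, 0, 0, 0], [-0.2032, 0.117, 0, 0, 0, 0], [-0.2032, 0.117, 0, 0, 0, 0], [-0.2032, 0.117, 0, 0, 0, 0], [-0.1016, 0.0585, 0, 0, 0, 0], [0, 0, 0.15, 0, 0, 0], [0, 0, 0.15, 0, 0, 0], [0, 0, 0.12, 0, 0, 0], [0, 0, 0.06, 0, 0, 0], [0, 0, 0, 0, 0, 0], [0, 0, 0, 0, 0, 0], [0, 0, 0, 0, 0, 0]])

```text
time_s: 23.68
tool_pos: [0.5817, 0.0612, 0.0477]
tcp_rot: [0.0, 0.72, 0.694, 0.001]
ft_force: [0.5, 0.2, -1.0]
width: 0.204
```

Run:
```python
from h import *
plan([.5801,.0604,.023],87.9)
c=read_camera("side");cv2.imwrite("pics/s12.png",cv2.resize(c["image"][150:260,260:400,::-1],None,fx=5,fy=5,interpolation=cv2.INTER_CUBIC))
```

```text
t 23.68 at [0.5817 0.0612 0.0477] yaw 88.0 w 0.204 j [ 0.1   0.42 -0.34  0.81 -0.    0.14] F [ 0.5  0.2 -1. ]
 turn total [ 0.0005 -0.0001  0.0004] rows@.038: 0.0
 shift in present axes [-0.0056 -0.0109  0.1645]  in final axes [-0.0055 -0.0106  0.1646]
```

View pics/s12.png

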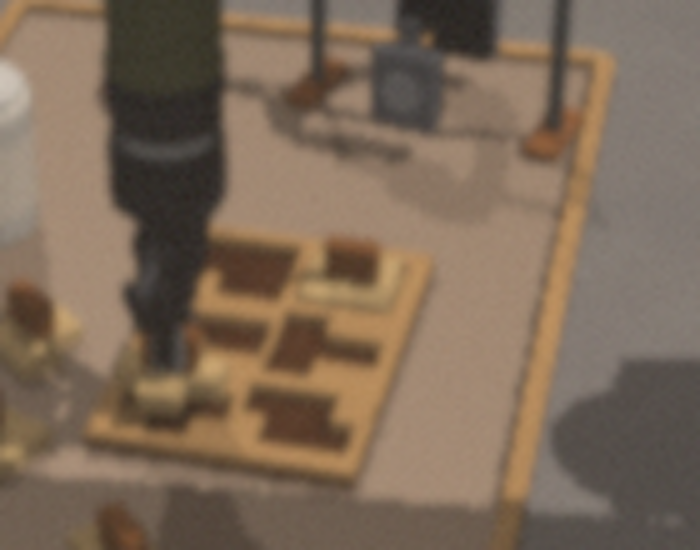

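>>> servo_tool(deltas=[[-0.005, -0.007, 0.03, 0, 0, 0], [0, 0, 0.02, 0, 0, 0], [0, 0, 0.01, 0, 0, 0], [0, 0, 0, 0, 0, 0], [0, 0, 0, 0, 0, 0], [0, 0, 0, 0, 0, 0]])

```text
time_s: 24.23
tool_pos: [0.5798, 0.0602, 0.0376]
tcp_rot: [0.0, 0.719, 0.695, 0.0]
ft_force: [-0.0, -0.1, -0.8]
width: 0.206
```

Run:
```python
from h import *
plan([.5801,.0604,.023],87.9)
```

```text
t 24.23 at [0.5798 0.0602 0.0376] yaw 88.0 w 0.206 j [ 0.1   0.43 -0.35  0.79 -0.    0.14] F [-0.  -0.1 -0.8]
 turn total [0.     0.     0.0005] rows@.038: 0.0
 shift in present axes [0.0012 0.0018 0.0971]  in final axes [0.0012 0.0018 0.0971]
```

>>> servo_tool(deltas=[[0.001, -0.002, 0.02, 0, 0, 0], [0, 0, 0.02, 0, 0, 0], [0, 0, 0.01, 0, 0, 0], [0, 0, 0.01, 0, 0, 0], [0, 0, 0, 0, 0, 0], [0, 0, 0, 0, 0, 0]])

```text
time_s: 24.73
tool_pos: [0.5793, 0.0604, 0.0283]
tcp_rot: [-0.0, 0.719, 0.695, -0.0]
ft_force: [-1.0, 0.9, -1.6]
width: 0.202
```

Run:
```python
from h import *
plan([.5801,.0604,.023],87.9)
```

```text
t 24.73 at [0.5793 0.0604 0.0283] yaw 88.0 w 0.202 j [ 0.1   0.44 -0.36  0.77  0.    0.14] F [-1.   0.9 -1.6]
 turn total [-0.0001 -0.      0.0005] rows@.038: 0.0
 shift in present axes [0.0004 0.0052 0.0354]  in final axes [0.0004 0.0052 0.0354]
```

It's in the pocket and meets no force. I'll finish seating it, release and lift.

>>> servo_tool(deltas=[[0, 0, 0.015, 0, 0, 0], [0, 0, 0.012, 0, 0, 0], [0, 0, 0.008, 0, 0, 0], [0, 0, 0, 0, 0, 0], [0, 0, 0, 0, 0, 0]])

```text
time_s: 25.15
tool_pos: [0.5795, 0.0604, 0.0234]
tcp_rot: [0.0, 0.719, 0.695, 0.0]
ft_force: [-0.8, 0.2, 1.9]
width: 0.198
```

>>> servo_tool(deltas=[[0, 0, 0, 0, 0, 0], [0, 0, 0, 0, 0, 0], [0, 0, 0, 0, 0, 0], [0, 0, 0, 0, 0, 0], [0, 0, -0.03, 0, 0, 0], [0, 0, -0.08, 0, 0, 0], [0, 0, -0.15, 0, 0, 0], [0, 0, -0.2, 0, 0, 0], [0, 0, -0.2, 0, 0, 0], [0, 0, -0.1, 0, 0, 0], [0, 0, 0, 0, 0, 0]], gripper=0.05)

```text
time_s: 26.07
tool_pos: [0.5827, 0.0607, 0.1429]
tcp_rot: [0.003, 0.719, 0.695, 0.003]
ft_force: [0.7, -0.1, 0.2]
width: 0.529
```

```bash
python3 - <<'E'
from h import *
plan([.5718,.2265,.12],42.2)
c=read_camera("side");cv2.imwrite("pics/s13.png",cv2.resize(c["image"][150:260,260:400,::-1],None,fx=5,fy=5,interpolation=cv2.INTER_CUBIC))
E
python3 m.py
```

```text
t 26.07 at [0.5827 0.0607 0.1429] yaw 88.0 w 0.529 j [ 0.1   0.33 -0.23  1.    0.    0.14] F [ 0.7 -0.1  0.2]
 turn total [ 0.0023 -0.0014  0.2544] rows@.038: 6.7
 shift in present axes [ 1.1018 -0.1124  0.1529]  in final axes [ 0.6886 -0.8675  0.1526]
plate area px 3532 img [371.2 247. ] rect c [ 346.3 -133.6] size [ 15.1 143.1] ang 0.4 centroid [ 345.9 -133.5] mm2 2033
plate area px 7662 img [228.6 246.4] rect c [344.4 298.3] size [ 18.2 269.3] ang 0.0 centroid [344.5 297.4] mm2 4402
plate area px 6110 img [205.8 175. ] rect c [555.8 374.6] size [76.2 74.5] ang 77.0 centroid [563.4 372.9] mm2 3613
plate area px 5480 img [253.8 172.1] rect c [572.2 226.6] size [43.6 79.4] ang 42.5 centroid [571.7 226.6] mm2 3245
plate area px 131912 img [312.4 182.5] rect c [532.4  -2.6] size [390.6 320.8] ang 2.0 centroid [513.5   5.6] mm2 76783
plate area px 10847 img [199.7 124.8] rect c [717.4 394.6] size [70.4 95.9] ang 1.3 centroid [717.6 394.9] mm2 6546
plate area px 9456 img [216.4 139. ] rect c [699.1 365.2] size [123.3 151.9] ang 0.5 centroid [679.8 331.4] mm2 5679
handle img [362.4 198.8] c [ 491.6 -105.5] cm [ 491.5 -105.5] size [38.5 16.6] yaw 0.1
handle img [341.  191.5] c [512.  -41.5] cm [513.6 -41.4] size [33.7 31.8] yaw 4.6
handle img [203.5 176.4] c [555.7 374.7] cm [555.7 375. ] size [19.9 38.3] yaw 165.9
handle img [253.  171.4] c [571.8 226.5] cm [572.2 226.5] size [17.1 37.4] yaw 131.4
handle img [331.  127.4] c [708.2 -11. ] cm [709.1  -9.9] size [25.4 14.5] yaw 0.4
```

View pics/s13.png

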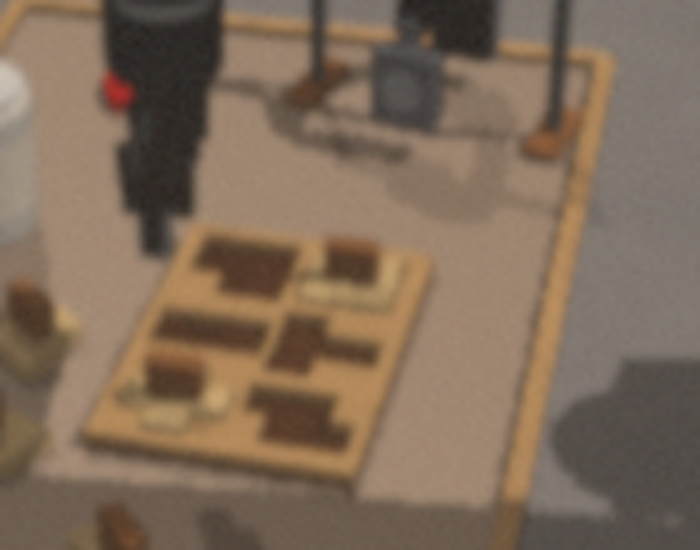

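>>> servo_tool(deltas=[[0, 0, 0, 0, 0, 0.0364], [0, 0, 0, 0, 0, 0.0364], [0, 0, 0, 0, 0, 0.0364], [0, 0, 0, 0, 0, 0.0364], [0, 0, 0, 0, 0, 0.0364], [0, 0, 0, 0, 0, 0.0364], [0, 0, 0, 0, 0, 0.0364], [0.069, -0.087, 0, 0, 0, 0], [0.138, -0.174, 0, 0, 0, 0], [0.138, -0.174, 0, 0, 0, 0], [0.138, -0.174, 0, 0, 0, 0], [0.138, -0.174, 0, 0, 0, 0], [0.069, -0.087, 0.1, 0, 0, 0], [0, 0, 0.15, 0, 0, 0], [0, 0, 0.15, 0, 0, 0], [0, 0, 0.08, 0, 0, 0], [0, 0, 0, 0, 0, 0], [0, 0, 0, 0, 0, 0], [0, 0, 0, 0, 0, 0], [0, 0, 0, 0, 0, 0]])

```text
time_s: 27.83
tool_pos: [0.5698, 0.2266, 0.0666]
tcp_rot: [-0.0, 0.933, 0.359, 0.001]
ft_force: [0.1, 0.0, 0.6]
width: 0.523
```

Run:
```python
from h import *
plan([.5720,.2265,.018],42.0)
```

```text
t 27.83 at [0.5698 0.2266 0.0666] yaw 42.1 w 0.523 j [ 0.38  0.45 -0.25  0.87  0.    1.21] F [0.1 0.  0.6]
 turn total [ 0.0002 -0.0006  0.0006] rows@.038: 0.0
 shift in present axes [0.0098 0.0105 0.3242]  in final axes [0.0104 0.0107 0.3242]
```

>>> servo_tool(deltas=[[0.01, 0.0106, 0.05, 0, 0, 0], [0, 0, 0.1, 0, 0, 0], [0, 0, 0.09, 0, 0, 0], [0, 0, 0.05, 0, 0, 0], [0, 0, 0.033, 0, 0, 0], [0, 0, 0, 0, 0, 0], [0, 0, 0, 0, 0, 0], [0, 0, 0, 0, 0, 0], [0, 0, 0, 0, 0, 0]])

```text
time_s: 28.58
tool_pos: [0.5715, 0.2266, 0.0176]
tcp_rot: [0.0, 0.933, 0.359, 0.001]
ft_force: [0.2, 0.2, 0.7]
width: 0.527
```

Run:
```python
from h import *
plan([.5720,.2265,.018],42.0)
c=read_camera("side");cv2.imwrite("pics/s14.png",cv2.resize(c["image"][200:320,230:400,::-1],None,fx=4.5,fy=4.5,interpolation=cv2.INTER_CUBIC))
```

```text
t 28.58 at [0.5715 0.2266 0.0176] yaw 42.1 w 0.527 j [ 0.38  0.5  -0.29  0.78 -0.    1.21] F [0.2 0.2 0.7]
 turn total [ 0.0002 -0.0004  0.0007] rows@.038: 0.0
 shift in present axes [ 0.0017  0.0027 -0.0024]  in final axes [ 0.0017  0.0027 -0.0024]
```

View pics/s14.png

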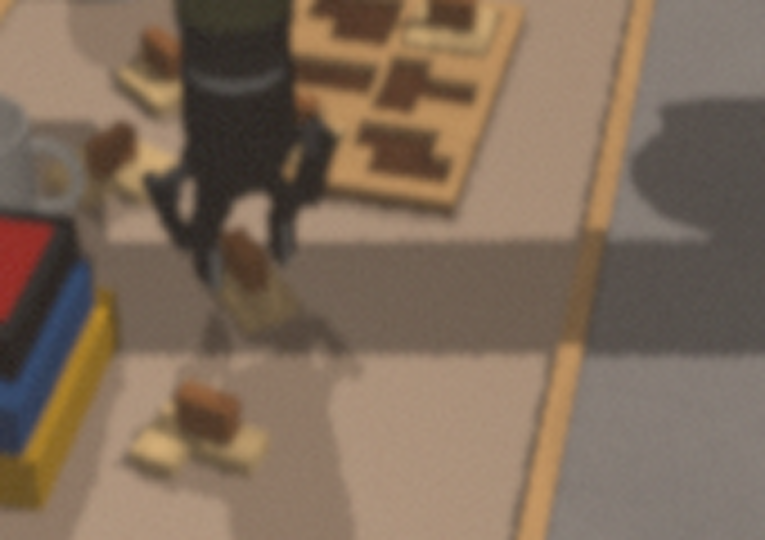

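>>> servo_tool(deltas=[[0, 0, 0, 0, 0, 0], [0, 0, 0, 0, 0, 0], [0, 0, 0, 0, 0, 0], [0, 0, 0, 0, 0, 0], [0, 0, 0, 0, 0, 0], [0, 0, 0, 0, 0, 0], [0, 0, 0, 0, 0, 0]], gripper=-1)

```text
time_s: 29.22
tool_pos: [0.5712, 0.2266, 0.0172]
tcp_rot: [-0.0, 0.933, 0.359, 0.0]
ft_force: [0.2, -0.3, 5.4]
width: 0.203
```

>>> servo_tool(deltas=[[0, 0, -0.03, 0, 0, 0], [0, 0, -0.07, 0, 0, 0], [0, 0, -0.12, 0, 0, 0], [0, 0, -0.15, 0, 0, -0.0364], [0, 0, -0.15, 0, 0, -0.0364], [0, 0, -0.1, 0, 0, -0.0364], [0, 0, -0.05, 0, 0, -0.0364], [0, 0, 0, 0, 0, -0.0364], [0, 0, 0, 0, 0, -0.0364], [0, 0, 0, 0, 0, -0.0364], [0, 0, 0, 0, 0, 0], [0, 0, 0, 0, 0, 0], [0, 0, 0, 0, 0, 0]])

```text
time_s: 30.3
tool_pos: [0.5707, 0.2263, 0.1175]
tcp_rot: [-0.0, 0.72, 0.694, -0.0]
ft_force: [-0.4, 0.0, -0.7]
width: 0.203
```

Run:
```python
from h import *
plan([.5771,-.0235,.12],87.9)
```

```text
t 30.30 at [0.5707 0.2263 0.1175] yaw 87.8 w 0.203 j [ 0.38  0.4  -0.18  0.98 -0.    0.42] F [-0.4  0.  -0.7]
 turn total [-0.0001  0.     -0.0004] rows@.038: 0.0
 shift in present axes [-1.6628  0.1055 -0.0168]  in final axes [-1.6629  0.1036 -0.0169]
```

>>> servo_tool(deltas=[[-0.104, 0.007, 0, 0, 0, 0], [-0.208, 0.0135, 0, 0, 0, 0], [-0.208, 0.0135, 0, 0, 0, 0], [-0.208, 0.0135, 0, 0, 0, 0], [-0.208, 0.0135, 0, 0, 0, 0], [-0.208, 0.0135, 0, 0, 0, 0], [-0.208, 0.0135, 0, 0, 0, 0], [-0.208, 0.0135, 0, 0, 0, 0], [-0.104, 0.007, 0, 0, 0, 0], [0, 0, 0.15, 0, 0, 0], [0, 0, 0.15, 0, 0, 0], [0, 0, 0.12, 0, 0, 0], [0, 0, 0.06, 0, 0, 0], [0, 0, 0, 0, 0, 0], [0, 0, 0, 0, 0, 0], [0, 0, 0, 0, 0, 0], [0, 0, 0, 0, 0, 0]])

```text
time_s: 31.72
tool_pos: [0.5795, -0.0236, 0.0467]
tcp_rot: [0.001, 0.719, 0.695, 0.001]
ft_force: [-0.0, -0.1, -0.7]
width: 0.198
```

Run:
```python
from h import *
plan([.5775,-.0235,.023],87.9)
```

```text
t 31.72 at [ 0.5795 -0.0236  0.0467] yaw 88.0 w 0.198 j [-0.04  0.41 -0.35  0.8  -0.   -0.01] F [-0.  -0.1 -0.7]
 turn total [0.0007 0.     0.0005] rows@.038: 0.0
 shift in present axes [ 0.0003 -0.014   0.1578]  in final axes [ 0.0003 -0.0137  0.1578]
```

>>> servo_tool(deltas=[[0, -0.008, 0.03, 0, 0, 0], [0, 0, 0.02, 0, 0, 0], [0, 0, 0.01, 0, 0, 0], [0, 0, 0, 0, 0, 0], [0, 0, 0, 0, 0, 0], [0, 0, 0, 0, 0, 0]])

```text
time_s: 32.22
tool_pos: [0.5772, -0.0236, 0.0363]
tcp_rot: [-0.0, 0.719, 0.695, -0.0]
ft_force: [1.2, 0.6, -1.2]
width: 0.211
```

Run:
```python
from h import *
plan([.5775,-.0235,.0222],87.9)
```

```text
t 32.22 at [ 0.5772 -0.0236  0.0363] yaw 88.0 w 0.211 j [-0.04  0.42 -0.37  0.78 -0.   -0.01] F [ 1.2  0.6 -1.2]
 turn total [-0.      0.      0.0005] rows@.038: 0.0
 shift in present axes [0.0005 0.0019 0.094 ]  in final axes [0.0005 0.0019 0.094 ]
```

>>> servo_tool(deltas=[[0, 0, 0.02, 0, 0, 0], [0, 0, 0.02, 0, 0, 0], [0, 0, 0.01, 0, 0, 0], [0, 0, 0.01, 0, 0, 0], [0, 0, 0, 0, 0, 0], [0, 0, 0, 0, 0, 0]])

```text
time_s: 32.72
tool_pos: [0.5771, -0.0236, 0.0271]
tcp_rot: [-0.0, 0.719, 0.695, -0.0]
ft_force: [0.1, -0.1, -1.4]
width: 0.203
```

The underside is now below the tray top and meets no force. I'll finish seating it and release.

>>> servo_tool(deltas=[[0, 0, 0.015, 0, 0, 0], [0, 0, 0.012, 0, 0, 0], [0, 0, 0.006, 0, 0, 0], [0, 0, 0, 0, 0, 0], [0, 0, 0, 0, 0, 0]])

```text
time_s: 33.13
tool_pos: [0.5772, -0.0236, 0.0223]
tcp_rot: [0.0, 0.719, 0.695, 0.0]
ft_force: [-1.3, -0.4, -1.7]
width: 0.202
```

>>> servo_tool(deltas=[[0, 0, 0, 0, 0, 0], [0, 0, 0, 0, 0, 0], [0, 0, 0, 0, 0, 0], [0, 0, 0, 0, 0, 0], [0, 0, -0.03, 0, 0, 0], [0, 0, -0.08, 0, 0, 0], [0, 0, -0.15, 0, 0, 0], [0, 0, -0.2, 0, 0, 0], [0, 0, -0.2, 0, 0, 0], [0, 0, -0.1, 0, 0, 0], [0, 0, 0, 0, 0, 0], [0, 0, 0, 0, 0, 0]], gripper=0.05)

```text
time_s: 34.13
tool_pos: [0.5784, -0.0236, 0.1383]
tcp_rot: [0.001, 0.719, 0.695, 0.001]
ft_force: [0.4, -0.4, 0.1]
width: 0.525
```

```bash
python3 - <<'E'
from h import *
plan([.5557,.3748,.14],77)
c=read_camera("side");cv2.imwrite("pics/s15.png",cv2.resize(c["image"][150:260,260:400,::-1],None,fx=5,fy=5,interpolation=cv2.INTER_CUBIC))
E
python3 m.py
```

```text
t 34.13 at [ 0.5784 -0.0236  0.1383] yaw 88.0 w 0.525 j [-0.04  0.32 -0.25  0.99  0.   -0.01] F [ 0.4 -0.4  0.1]
 turn total [ 0.0011 -0.0001  0.0611] rows@.038: 1.6
 shift in present axes [ 2.6492 -0.244  -0.0121]  in final axes [ 2.5541 -0.7447 -0.0112]
plate area px 10414 img [245.5 246.5] rect c [344.5 246.6] size [ 17.9 372.6] ang 0.1 centroid [344.6 247.5] mm2 5983
plate area px 6104 img [205.9 175.1] rect c [555.7 374.4] size [76.  74.5] ang 77.3 centroid [563.4 372.9] mm2 3610
plate area px 108171 img [339.1 189.7] rect c [507.1 -20.3] size [271.9 339.2] ang 87.9 centroid [500.5 -23.2] mm2 62863
plate area px 7675 img [288.  130.7] rect c [700.2 126.4] size [75.1 74.4] ang 63.7 centroid [701.9 121.5] mm2 4627
plate area px 10835 img [199.8 124.9] rect c [717.5 394.8] size [70.3 96.3] ang 0.5 centroid [717.6 394.9] mm2 6538
plate area px 9438 img [216.4 139. ] rect c [699.1 365.2] size [123.3 151.9] ang 0.5 centroid [679.7 331.4] mm2 5669
handle img [203.6 176.5] c [555.8 374.8] cm [555.6 375. ] size [19.7 38.9] yaw 166.6
handle img [373.4 174.3] c [ 566.2 -137.9] cm [ 558.9 -138.2] size [ 7.  54.1] yaw 179.0
handle img [307.5 168.5] c [581.7  60.6] cm [581.8  60.8] size [39.6 16.7] yaw 0.5
handle img [286.7 129.6] c [701.2 125.7] cm [701.3 126. ] size [38.3 17.2] yaw 64.4
```

View pics/s15.png

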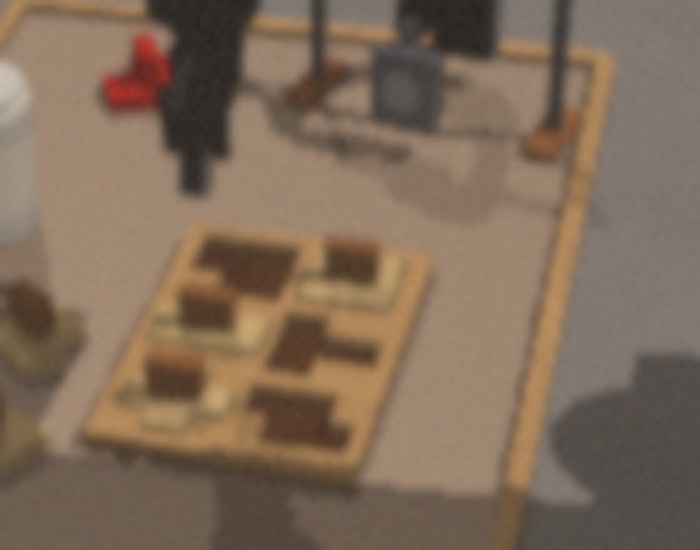

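>>> servo_tool(deltas=[[0, 0, 0, 0, 0, 0.0305], [0, 0, 0, 0, 0, 0.0305], [0.116, -0.034, 0, 0, 0, 0], [0.2322, -0.0677, 0, 0, 0, 0], [0.2322, -0.0677, 0, 0, 0, 0], [0.2322, -0.0677, 0, 0, 0, 0], [0.2322, -0.0677, 0, 0, 0, 0], [0.2322, -0.0677, 0, 0, 0, 0], [0.2322, -0.0677, 0, 0, 0, 0], [0.2322, -0.0677, 0, 0, 0, 0], [0.2322, -0.0677, 0, 0, 0, 0], [0.2322, -0.0677, 0, 0, 0, 0], [0.2322, -0.0677, 0, 0, 0, 0], [0.116, -0.034, 0.1, 0, 0, 0], [0, 0, 0.15, 0, 0, 0], [0, 0, 0.15, 0, 0, 0], [0, 0, 0.08, 0, 0, 0], [0, 0, 0, 0, 0, 0], [0, 0, 0, 0, 0, 0], [0, 0, 0, 0, 0, 0]])

```text
time_s: 35.9
tool_pos: [0.5549, 0.3748, 0.0652]
tcp_rot: [0.0, 0.783, 0.622, 0.0]
ft_force: [-0.5, -0.5, -0.4]
width: 0.525
```

Run:
```python
from h import *
plan([.5557,.3747,.018],77)
```

```text
t 35.90 at [0.5549 0.3748 0.0652] yaw 77.0 w 0.525 j [ 0.59  0.54 -0.09  0.93  0.    0.82] F [-0.5 -0.5 -0.4]
 turn total [ 0.0002 -0.0002 -0.0001] rows@.038: 0.0
 shift in present axes [0.0005 0.0049 0.3144]  in final axes [0.0006 0.0051 0.3144]
```

>>> servo_tool(deltas=[[0, 0.005, 0.05, 0, 0, 0], [0, 0, 0.1, 0, 0, 0], [0, 0, 0.09, 0, 0, 0], [0, 0, 0.05, 0, 0, 0], [0, 0, 0.024, 0, 0, 0], [0, 0, 0, 0, 0, 0], [0, 0, 0, 0, 0, 0], [0, 0, 0, 0, 0, 0], [0, 0, 0, 0, 0, 0]])

```text
time_s: 36.65
tool_pos: [0.5557, 0.3751, 0.0182]
tcp_rot: [0.0, 0.783, 0.623, 0.001]
ft_force: [0.3, -0.7, -0.7]
width: 0.524
```

Run:
```python
from h import *
plan([.5557,.3747,.018],77)
c=read_camera("side");cv2.imwrite("pics/s16.png",cv2.resize(c["image"][200:320,230:400,::-1],None,fx=4.5,fy=4.5,interpolation=cv2.INTER_CUBIC))
```

```text
t 36.65 at [0.5557 0.3751 0.0182] yaw 77.0 w 0.524 j [ 0.59  0.59 -0.14  0.84  0.    0.82] F [ 0.3 -0.7 -0.7]
 turn total [ 0.0003 -0.0004  0.0001] rows@.038: 0.0
 shift in present axes [-0.0026  0.0004  0.0014]  in final axes [-0.0026  0.0004  0.0014]
```

View pics/s16.png

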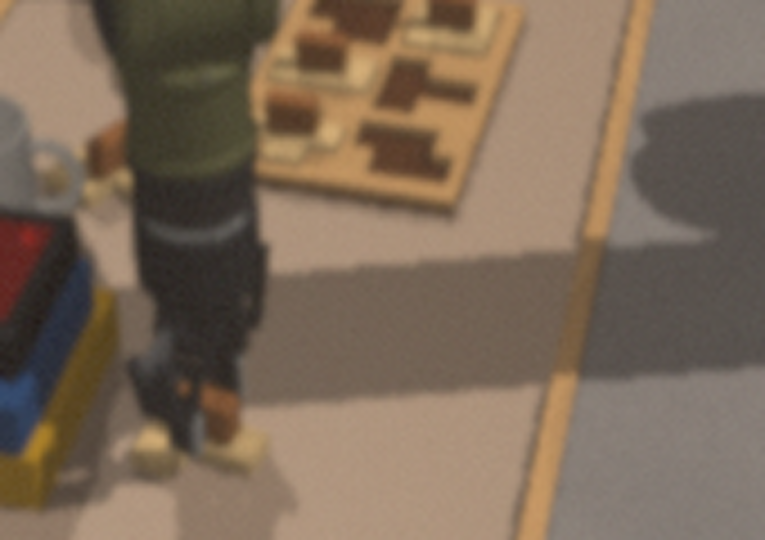

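>>> servo_tool(deltas=[[0, 0, 0, 0, 0, 0], [0, 0, 0, 0, 0, 0], [0, 0, 0, 0, 0, 0], [0, 0, 0, 0, 0, 0], [0, 0, 0, 0, 0, 0], [0, 0, 0, 0, 0, 0], [0, 0, 0, 0, 0, 0]], gripper=-1)

```text
time_s: 37.28
tool_pos: [0.5554, 0.3749, 0.0177]
tcp_rot: [0.0, 0.783, 0.623, 0.0]
ft_force: [-0.3, 0.4, 4.8]
width: 0.208
```

>>> servo_tool(deltas=[[0, 0, -0.03, 0, 0, 0], [0, 0, -0.07, 0, 0, 0], [0, 0, -0.12, 0, 0, 0], [0, 0, -0.15, 0, 0, -0.02], [0, 0, -0.15, 0, 0, -0.02], [0, 0, -0.1, 0, 0, -0.02], [0, 0, -0.05, 0, 0, 0], [0, 0, 0, 0, 0, 0], [0, 0, 0, 0, 0, 0], [0, 0, 0, 0, 0, 0]])

```text
time_s: 38.12
tool_pos: [0.5543, 0.3741, 0.1164]
tcp_rot: [-0.0, 0.721, 0.693, -0.001]
ft_force: [0.5, -0.2, -1.2]
width: 0.205
```

Run:
```python
from h import *
plan([.4931,-.0205,.12],87.9)
```

```text
t 38.12 at [0.5543 0.3741 0.1164] yaw 87.8 w 0.205 j [ 0.59  0.5  -0.03  1.04  0.    0.63] F [ 0.5 -0.2 -1.2]
 turn total [-0.0006  0.0004 -0.0008] rows@.038: 0.0
 shift in present axes [-2.6447 -0.3045 -0.0202]  in final axes [-2.6439 -0.3111 -0.0242]
```

>>> servo_tool(deltas=[[-0.12, -0.014, 0, 0, 0, -0.0005], [-0.2404, -0.0283, 0, 0, 0, 0], [-0.2404, -0.0283, 0, 0, 0, 0], [-0.2404, -0.0283, 0, 0, 0, 0], [-0.2404, -0.0283, 0, 0, 0, 0], [-0.2404, -0.0283, 0, 0, 0, 0], [-0.2404, -0.0283, 0, 0, 0, 0], [-0.2404, -0.0283, 0, 0, 0, 0], [-0.2404, -0.0283, 0, 0, 0, 0], [-0.2404, -0.0283, 0, 0, 0, 0], [-0.2404, -0.0283, 0, 0, 0, 0], [-0.12, -0.014, 0, 0, 0, 0], [0, 0, 0.15, 0, 0, 0], [0, 0, 0.15, 0, 0, 0], [0, 0, 0.12, 0, 0, 0], [0, 0, 0.05, 0, 0, 0], [0, 0, 0, 0, 0, 0], [0, 0, 0, 0, 0, 0], [0, 0, 0, 0, 0, 0], [0, 0, 0, 0, 0, 0]])

```text
time_s: 39.78
tool_pos: [0.495, -0.0198, 0.0483]
tcp_rot: [0.001, 0.72, 0.694, 0.001]
ft_force: [-0.2, 0.3, -0.6]
width: 0.2
```

Run:
```python
from h import *
plan([.4931,-.0205,.0227],87.9)
c=read_camera("side");cv2.imwrite("pics/s17.png",cv2.resize(c["image"][150:260,260:400,::-1],None,fx=5,fy=5,interpolation=cv2.INTER_CUBIC))
```

```text
t 39.78 at [ 0.495  -0.0198  0.0483] yaw 87.9 w 0.200 j [-0.04  0.27 -0.56  0.74 -0.   -0.  ] F [-0.2  0.3 -0.6]
 turn total [0.0006 0.     0.0001] rows@.038: 0.0
 shift in present axes [-0.0048 -0.0125  0.1704]  in final axes [-0.0048 -0.0122  0.1704]
```

View pics/s17.png

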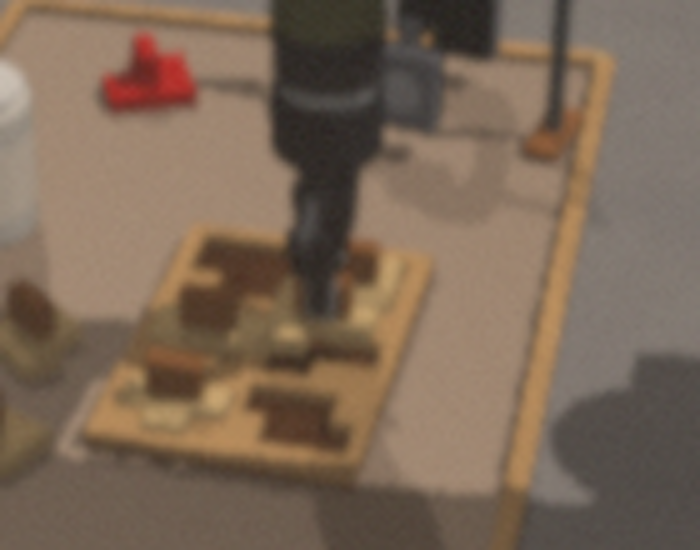

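>>> servo_tool(deltas=[[-0.004, -0.007, 0.03, 0, 0, 0], [0, 0, 0.025, 0, 0, 0], [0, 0, 0.01, 0, 0, 0], [0, 0, 0, 0, 0, 0], [0, 0, 0, 0, 0, 0], [0, 0, 0, 0, 0, 0]])

```text
time_s: 40.33
tool_pos: [0.4929, -0.0205, 0.0375]
tcp_rot: [-0.0, 0.72, 0.694, 0.0]
ft_force: [0.3, -0.1, -1.1]
width: 0.205
```

Run:
```python
from h import *
plan([.4931,-.0205,.0227],87.9)
```

```text
t 40.33 at [ 0.4929 -0.0205  0.0375] yaw 87.9 w 0.205 j [-0.04  0.29 -0.57  0.72  0.   -0.  ] F [ 0.3 -0.1 -1.1]
 turn total [-0. -0.  0.] rows@.038: 0.0
 shift in present axes [0.0001 0.0011 0.0987]  in final axes [0.0001 0.0011 0.0987]
```

>>> servo_tool(deltas=[[0, 0, 0.02, 0, 0, 0], [0, 0, 0.02, 0, 0, 0], [0, 0, 0.015, 0, 0, 0], [0, 0, 0.01, 0, 0, 0], [0, 0, 0, 0, 0, 0], [0, 0, 0, 0, 0, 0]])

```text
time_s: 40.83
tool_pos: [0.4927, -0.0205, 0.0275]
tcp_rot: [-0.0, 0.72, 0.694, -0.0]
ft_force: [-0.2, -0.7, -0.3]
width: 0.199
```

>>> servo_tool(deltas=[[0, 0, 0.015, 0, 0, 0], [0, 0, 0.012, 0, 0, 0], [0, 0, 0.006, 0, 0, 0], [0, 0, 0, 0, 0, 0], [0, 0, 0, 0, 0, 0]])

```text
time_s: 41.25
tool_pos: [0.4929, -0.0205, 0.0228]
tcp_rot: [-0.0, 0.72, 0.694, 0.0]
ft_force: [0.2, 0.3, -1.4]
width: 0.206
```

>>> servo_tool(deltas=[[0, 0, 0, 0, 0, 0], [0, 0, 0, 0, 0, 0], [0, 0, 0, 0, 0, 0], [0, 0, 0, 0, 0, 0], [0, 0, -0.03, 0, 0, 0], [0, 0, -0.08, 0, 0, 0], [0, 0, -0.15, 0, 0, 0], [0, 0, -0.2, 0, 0, 0], [0, 0, -0.2, 0, 0, 0], [0, 0, -0.1, 0, 0, 0], [0, 0, 0, 0, 0, 0], [0, 0, 0, 0, 0, 0]], gripper=0.05)

```text
time_s: 42.25
tool_pos: [0.4938, -0.0205, 0.1379]
tcp_rot: [0.001, 0.72, 0.694, 0.001]
ft_force: [0.5, -1.1, -0.3]
width: 0.529
```

```bash
python3 - <<'E'
from h import *
plan([.7012,.126,.14],153.9)
c=read_camera("top");cv2.imwrite("pics/t18.png",cv2.resize(c["image"][90:250,185:395,::-1],None,fx=3.8,fy=3.7,interpolation=cv2.INTER_CUBIC))
print("mug",cast(c,[[262.5,101]],.09))
E
python3 m.py
```

```text
t 42.25 at [ 0.4938 -0.0205  0.1379] yaw 87.9 w 0.529 j [-0.04  0.17 -0.45  0.95  0.   -0.  ] F [ 0.5 -1.1 -0.3]
 turn total [ 0.0007  0.0005 -0.3666] rows@.038: 9.6
 shift in present axes [ 1.0269  1.3462 -0.0107]  in final axes [-0.812   1.4857 -0.0141]
mug [[0.77326891 0.19337072]]
plate area px 11111 img [254.6 246.6] rect c [345.2 223.8] size [ 18.2 418.1] ang 0.4 centroid [344.5 233.6] mm2 6384
plate area px 101957 img [337.4 208.3] rect c [483.1 -20.1] size [271.6 291. ] ang 88.1 centroid [510.1 -24.9] mm2 59328
plate area px 6074 img [328.4 131.1] rect c [701.6  -2.2] size [62.8 78.8] ang 50.9 centroid [701.5  -2.3] mm2 3663
plate area px 7688 img [288.  130.5] rect c [700.8 126.4] size [75.  75.3] ang 64.2 centroid [702.2 121.5] mm2 4635
plate area px 10822 img [199.7 124.8] rect c [717.2 394.7] size [70.2 96. ] ang 1.0 centroid [717.6 394.9] mm2 6531
plate area px 9418 img [216.4 139. ] rect c [699.1 365.2] size [123.3 151.9] ang 0.5 centroid [679.6 331.5] mm2 5656
handle img [307.6 168.9] c [581.3  60.9] cm [580.5  60.6] size [38.8 15.9] yaw 0.4
handle img [286.8 129.5] c [701.3 125.4] cm [701.5 125.8] size [38.  16.5] yaw 63.7
handle img [328.5 129.9] c [701.1  -2.1] cm [701.3  -2. ] size [15.8 38.9] yaw 140.6
```

View pics/t18.png

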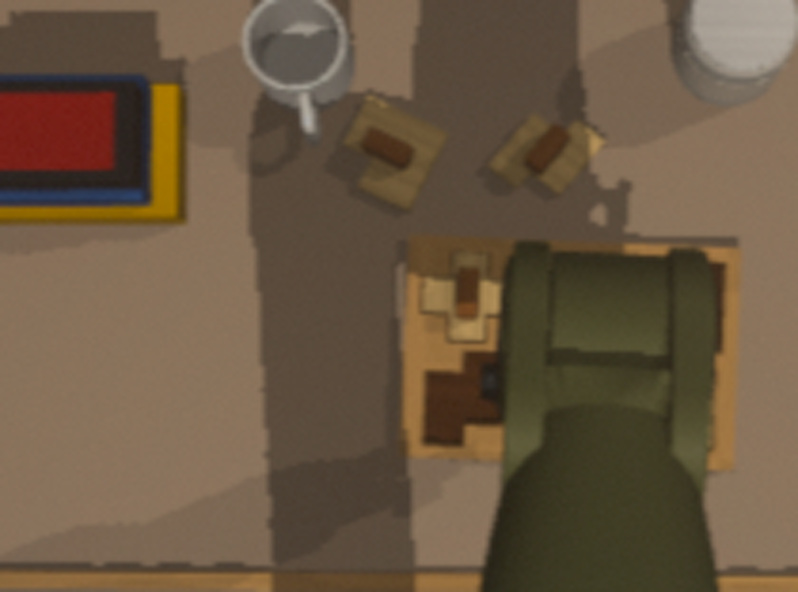

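Run:
```python
from h import *
plan([.7014,-.0022,.14],50.3)
```

```text
t 42.35 at [ 0.4922 -0.0205  0.136 ] yaw 87.9 w 0.522 j [-0.04  0.18 -0.45  0.95  0.   -0.01] F [-0.  -0.5  0.1]
 turn total [-4.000e-04  1.000e-04  2.089e-01] rows@.038: 5.5
 shift in present axes [ 0.1727  1.3896 -0.0285]  in final axes [ 0.9848  0.9955 -0.0267]
```

>>> servo_tool(deltas=[[0, 0, 0, 0, 0, 0.0348], [0, 0, 0, 0, 0, 0.0348], [0, 0, 0, 0, 0, 0.0348], [0, 0, 0, 0, 0, 0.0348], [0, 0, 0, 0, 0, 0.0348], [0, 0, 0, 0, 0, 0.0348], [0.082, 0.083, 0, 0, 0, 0], [0.164, 0.166, 0, 0, 0, 0], [0.164, 0.166, 0, 0, 0, 0], [0.164, 0.166, 0, 0, 0, 0], [0.164, 0.166, 0, 0, 0, 0], [0.164, 0.166, 0, 0, 0, 0], [0.082, 0.083, 0.1, 0, 0, 0], [0, 0, 0.15, 0, 0, 0], [0, 0, 0.15, 0, 0, 0], [0, 0, 0.06, 0, 0, 0], [0, 0, 0, 0, 0, 0], [0, 0, 0, 0, 0, 0], [0, 0, 0, 0, 0, 0], [0, 0, 0, 0, 0, 0]])

```text
time_s: 44.02
tool_pos: [0.7031, -0.0023, 0.0696]
tcp_rot: [0.001, 0.905, 0.425, 0.001]
ft_force: [0.4, -0.5, 1.0]
width: 0.526
```

Run:
```python
from h import *
plan([.7014,-.0022,.018],50.3)
```

```text
t 44.02 at [ 0.7031 -0.0023  0.0696] yaw 50.3 w 0.526 j [-0.    0.6   0.01  0.98  0.    0.69] F [ 0.4 -0.5  1. ]
 turn total [ 0.0006 -0.0005  0.0001] rows@.038: 0.0
 shift in present axes [-0.0072 -0.0102  0.344 ]  in final axes [-0.0067 -0.0095  0.344 ]
```

>>> servo_tool(deltas=[[-0.004, -0.006, 0.06, 0, 0, 0], [0, 0, 0.11, 0, 0, 0], [0, 0, 0.09, 0, 0, 0], [0, 0, 0.05, 0, 0, 0], [0, 0, 0.03, 0, 0, 0], [0, 0, 0, 0, 0, 0], [0, 0, 0, 0, 0, 0], [0, 0, 0, 0, 0, 0], [0, 0, 0, 0, 0, 0]])

```text
time_s: 44.77
tool_pos: [0.7018, -0.0022, 0.0177]
tcp_rot: [0.0, 0.905, 0.425, 0.001]
ft_force: [-0.3, 1.1, -0.3]
width: 0.525
```

Run:
```python
from h import *
plan([.7014,-.0022,.018],50.3)
c=read_camera("side");cv2.imwrite("pics/s19.png",cv2.resize(c["image"][140:260,200:370,::-1],None,fx=4.5,fy=4.5,interpolation=cv2.INTER_CUBIC))
```

```text
t 44.77 at [ 0.7018 -0.0022  0.0177] yaw 50.3 w 0.525 j [-0.    0.64 -0.04  0.88 -0.    0.69] F [-0.3  1.1 -0.3]
 turn total [ 0.0003 -0.0003  0.0001] rows@.038: 0.0
 shift in present axes [-0.0016 -0.0018 -0.0022]  in final axes [-0.0016 -0.0018 -0.0022]
```

View pics/s19.png

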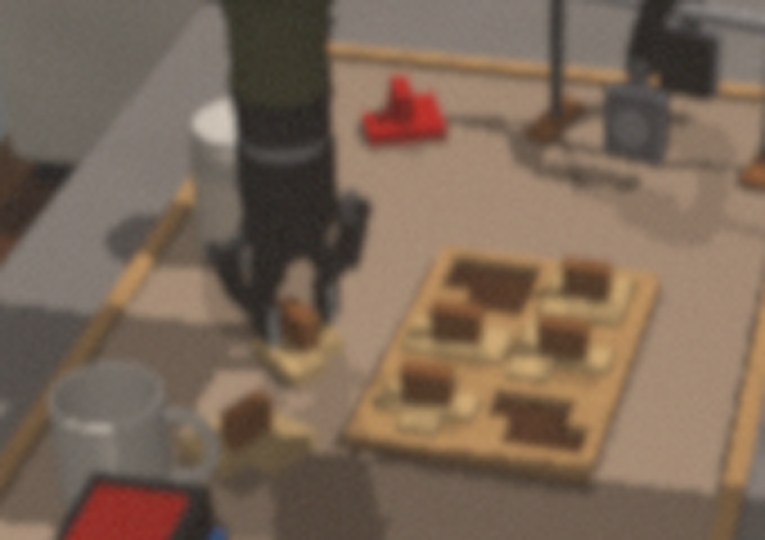

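>>> servo_tool(deltas=[[0, 0, 0, 0, 0, 0], [0, 0, 0, 0, 0, 0], [0, 0, 0, 0, 0, 0], [0, 0, 0, 0, 0, 0], [0, 0, 0, 0, 0, 0], [0, 0, 0, 0, 0, 0], [0, 0, 0, 0, 0, 0]], gripper=-1)

```text
time_s: 45.4
tool_pos: [0.7015, -0.0022, 0.0173]
tcp_rot: [0.0, 0.905, 0.425, 0.0]
ft_force: [0.3, 0.7, 4.5]
width: 0.202
```

>>> servo_tool(deltas=[[0, 0, -0.03, 0, 0, 0], [0, 0, -0.07, 0, 0, 0], [0, 0, -0.12, 0, 0, 0], [0, 0, -0.15, 0, 0, -0.0348], [0, 0, -0.15, 0, 0, -0.0348], [0, 0, -0.1, 0, 0, -0.0348], [0, 0, -0.05, 0, 0, -0.0348], [0, 0, 0, 0, 0, -0.0348], [0, 0, 0, 0, 0, -0.0348], [0, 0, 0, 0, 0, 0], [0, 0, 0, 0, 0, 0]])

```text
time_s: 46.32
tool_pos: [0.7007, -0.0022, 0.1175]
tcp_rot: [-0.0, 0.721, 0.693, -0.0]
ft_force: [0.0, -0.5, -1.5]
width: 0.203
```

Run:
```python
from h import *
plan([.4962,.0635,.12],87.9)
```

```text
t 46.32 at [ 0.7007 -0.0022  0.1175] yaw 87.7 w 0.203 j [-0.    0.56  0.06  1.07  0.    0.04] F [ 0.  -0.5 -1.5]
 turn total [-0.0001  0.     -0.0009] rows@.038: 0.0
 shift in present axes [ 0.3836 -1.3799 -0.0161]  in final axes [ 0.3876 -1.3787 -0.0167]
```

>>> servo_tool(deltas=[[0.0323, -0.1149, 0, 0, 0, -0.0009], [0.0646, -0.2298, 0, 0, 0, 0], [0.0646, -0.2298, 0, 0, 0, 0], [0.0646, -0.2298, 0, 0, 0, 0], [0.0646, -0.2298, 0, 0, 0, 0], [0.0646, -0.2298, 0, 0, 0, 0], [0.0323, -0.1149, 0, 0, 0, 0], [0, 0, 0.15, 0, 0, 0], [0, 0, 0.15, 0, 0, 0], [0, 0, 0.12, 0, 0, 0], [0, 0, 0.05, 0, 0, 0], [0, 0, 0, 0, 0, 0], [0, 0, 0, 0, 0, 0], [0, 0, 0, 0, 0, 0], [0, 0, 0, 0, 0, 0]])

```text
time_s: 47.57
tool_pos: [0.4975, 0.063, 0.0479]
tcp_rot: [0.001, 0.719, 0.695, 0.001]
ft_force: [-0.1, -0.6, -1.4]
width: 0.2
```

Run:
```python
from h import *
plan([.4962,.0635,.0223],87.9)
```

```text
t 47.57 at [0.4975 0.063  0.0479] yaw 88.0 w 0.200 j [ 0.13  0.28 -0.54  0.74  0.    0.16] F [-0.1 -0.6 -1.4]
 turn total [ 0.0006 -0.0001  0.0007] rows@.038: 0.0
 shift in present axes [ 0.0028 -0.0089  0.1708]  in final axes [ 0.0028 -0.0085  0.1709]
```

>>> servo_tool(deltas=[[0.003, -0.004, 0.03, 0, 0, 0], [0, 0, 0.025, 0, 0, 0], [0, 0, 0.01, 0, 0, 0], [0, 0, 0, 0, 0, 0], [0, 0, 0, 0, 0, 0], [0, 0, 0, 0, 0, 0]])

```text
time_s: 48.07
tool_pos: [0.4957, 0.0634, 0.037]
tcp_rot: [-0.0, 0.719, 0.695, -0.0]
ft_force: [-0.5, -0.0, -1.1]
width: 0.205
```

Run:
```python
from h import *
plan([.4962,.0635,.0223],87.9)
c=read_camera("side");cv2.imwrite("pics/s20.png",cv2.resize(c["image"][150:260,260:400,::-1],None,fx=5,fy=5,interpolation=cv2.INTER_CUBIC))
```

```text
t 48.07 at [0.4957 0.0634 0.037 ] yaw 88.1 w 0.205 j [ 0.13  0.3  -0.56  0.72  0.    0.16] F [-0.5 -0.  -1.1]
 turn total [-0.     -0.      0.0009] rows@.038: 0.0
 shift in present axes [0.0006 0.0031 0.0983]  in final axes [0.0006 0.0031 0.0983]
```

View pics/s20.png

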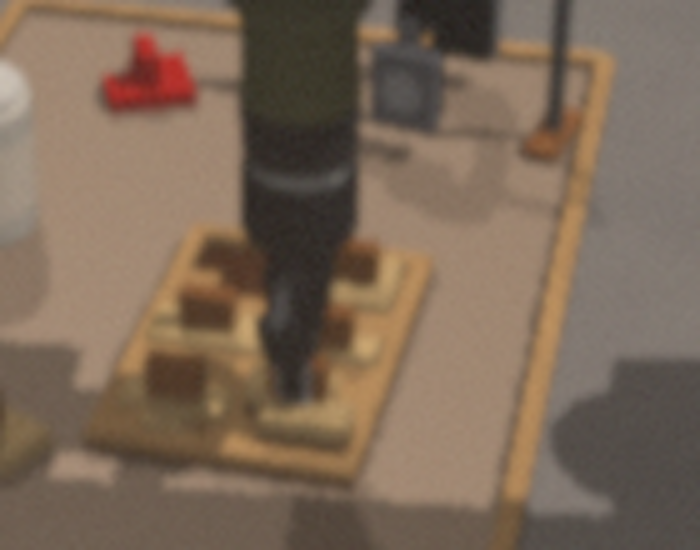

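>>> servo_tool(deltas=[[0, 0.002, 0.02, 0, 0, 0], [0, 0, 0.02, 0, 0, 0], [0, 0, 0.015, 0, 0, 0], [0, 0, 0.01, 0, 0, 0], [0, 0, 0, 0, 0, 0], [0, 0, 0, 0, 0, 0]])

```text
time_s: 48.62
tool_pos: [0.4958, 0.0634, 0.0271]
tcp_rot: [-0.0, 0.719, 0.695, -0.0]
ft_force: [-0.1, -0.5, -1.6]
width: 0.202
```

>>> servo_tool(deltas=[[0, 0, 0.015, 0, 0, 0], [0, 0, 0.012, 0, 0, 0], [0, 0, 0.006, 0, 0, 0], [0, 0, 0, 0, 0, 0], [0, 0, 0, 0, 0, 0]])

```text
time_s: 49.03
tool_pos: [0.496, 0.0634, 0.0223]
tcp_rot: [-0.0, 0.719, 0.695, -0.0]
ft_force: [0.2, 0.1, -1.1]
width: 0.201
```

>>> servo_tool(deltas=[[0, 0, 0, 0, 0, 0], [0, 0, 0, 0, 0, 0], [0, 0, 0, 0, 0, 0], [0, 0, 0, 0, 0, 0], [0, 0, -0.03, 0, 0, 0], [0, 0, -0.08, 0, 0, 0], [0, 0, -0.15, 0, 0, 0], [0, 0, -0.2, 0, 0, 0], [0, 0, -0.2, 0, 0, 0], [0, 0, -0.1, 0, 0, 0], [0, 0, 0, 0, 0, 0], [0, 0, 0, 0, 0, 0]], gripper=0.05)

```text
time_s: 50.03
tool_pos: [0.4969, 0.0635, 0.1374]
tcp_rot: [0.001, 0.719, 0.695, 0.001]
ft_force: [0.1, 0.5, -0.2]
width: 0.528
```

```bash
python3 m.py | grep -E "area px [5678]...|handle"
python3 - <<'E'
from h import *
plan([.7012,.126,.14],153.9)
c=read_camera("top");cv2.imwrite("pics/t21.png",cv2.resize(c["image"][90:250,185:395,::-1],None,fx=3.8,fy=3.7,interpolation=cv2.INTER_CUBIC))
c=read_camera("side");cv2.imwrite("pics/s21.png",cv2.resize(c["image"][150:260,260:400,::-1],None,fx=5,fy=5,interpolation=cv2.INTER_CUBIC))
E
```

```text
plate area px 7990 img [233.4 246.2] rect c [344.9 287.1] size [ 26.1 291.3] ang 2.1 centroid [344.6 290.6] mm2 4590
plate area px 7715 img [287.9 130.7] rect c [700.7 126.6] size [75.3 74.3] ang 64.2 centroid [702.2 121.6] mm2 4651
handle img [362.4 198.7] c [ 491.6 -105.5] cm [ 491.4 -105.5] size [38.6 16.6] yaw 0.1
handle img [334.3 197.9] c [494. -21.] cm [493.8 -20.9] size [38.5 16.6] yaw 0.3
handle img [335.5 169.6] c [578.9 -23.9] cm [579.3 -23.9] size [40.4 15.9] yaw 0.3
handle img [286.4 129.2] c [701.1 126.2] cm [701.7 126. ] size [38.6 17.7] yaw 61.6
t 50.08 at [0.4959 0.0634 0.1362] yaw 88.1 w 0.524 j [ 0.13  0.19 -0.44  0.95  0.    0.16] F [0.5 0.3 0.1]
 turn total [ 1.000e-04  0.000e+00 -3.657e-01] rows@.038: 9.6
 shift in present axes [ 0.4633  1.3538 -0.0247]  in final axes [-1.0455  0.977  -0.025 ]
```

View pics/t21.png

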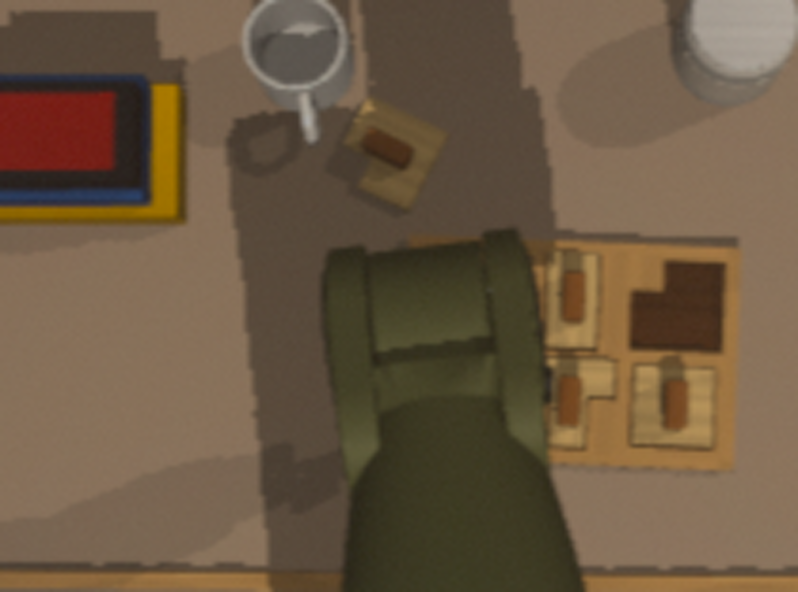

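View pics/s21.png

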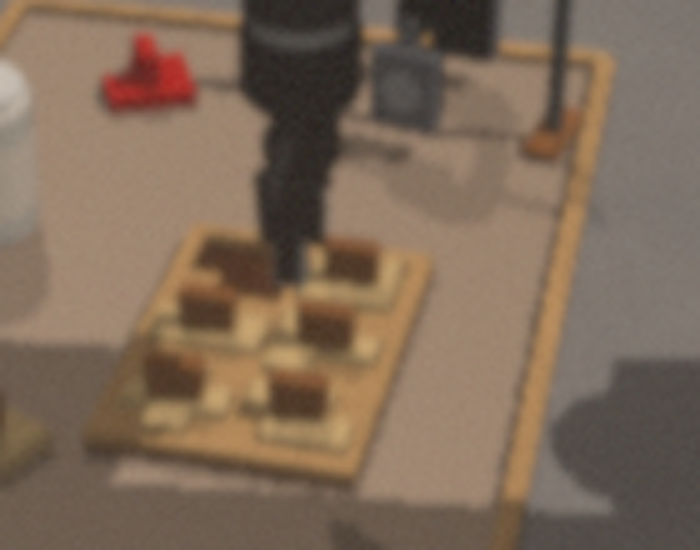

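>>> servo_tool(deltas=[[0, 0, 0, 0, 0, -0.0366], [0, 0, 0, 0, 0, -0.0366], [0, 0, 0, 0, 0, -0.0366], [0, 0, 0, 0, 0, -0.0366], [0, 0, 0, 0, 0, -0.0366], [0, 0, 0, 0, 0, -0.0366], [0, 0, 0, 0, 0, -0.0366], [0, 0, 0, 0, 0, -0.0366], [0, 0, 0, 0, 0, -0.0366], [0, 0, 0, 0, 0, -0.0366]])

```text
time_s: 51.02
tool_pos: [0.4949, 0.0633, 0.1348]
tcp_rot: [-0.001, 0.223, 0.975, -0.0]
ft_force: [0.1, -0.5, -0.7]
width: 0.526
```

>>> servo_tool(deltas=[[-0.087, 0.082, 0, 0, 0, 0], [-0.174, 0.163, 0, 0, 0, 0], [-0.174, 0.163, 0, 0, 0, 0], [-0.174, 0.163, 0, 0, 0, 0], [-0.174, 0.163, 0, 0, 0, 0], [-0.174, 0.163, 0, 0, 0, 0], [-0.087, 0.082, 0.1, 0, 0, 0], [0, 0, 0.15, 0, 0, 0], [0, 0, 0.15, 0, 0, 0], [0, 0, 0.06, 0, 0, 0], [0, 0, 0, 0, 0, 0], [0, 0, 0, 0, 0, 0], [0, 0, 0, 0, 0, 0], [0, 0, 0, 0, 0, 0]])

```text
time_s: 52.18
tool_pos: [0.7023, 0.1267, 0.0692]
tcp_rot: [0.001, 0.225, 0.974, 0.001]
ft_force: [-0.0, -0.3, 0.9]
width: 0.525
```

Run:
```python
from h import *
plan([.7012,.1262,.018],153.9)
```

```text
t 52.18 at [0.7023 0.1267 0.0692] yaw 153.9 w 0.525 j [ 0.18  0.62  0.04  0.99  0.   -0.94] F [-0.  -0.3  0.9]
 turn total [0.0005 0.0007 0.0002] rows@.038: 0.0
 shift in present axes [ 0.0058 -0.0065  0.3413]  in final axes [ 0.005  -0.0059  0.3413]
```

>>> servo_tool(deltas=[[0.002, -0.004, 0.06, 0, 0, 0], [0, 0, 0.11, 0, 0, 0], [0, 0, 0.09, 0, 0, 0], [0, 0, 0.05, 0, 0, 0], [0, 0, 0.03, 0, 0, 0], [0, 0, 0, 0, 0, 0], [0, 0, 0, 0, 0, 0], [0, 0, 0, 0, 0, 0], [0, 0, 0, 0, 0, 0]])

```text
time_s: 52.93
tool_pos: [0.7014, 0.1263, 0.0172]
tcp_rot: [0.001, 0.225, 0.974, 0.0]
ft_force: [0.9, 0.3, -0.4]
width: 0.528
```

Run:
```python
from h import *
plan([.7012,.1262,.018],153.9)
c=read_camera("side");cv2.imwrite("pics/s22.png",cv2.resize(c["image"][140:260,200:370,::-1],None,fx=4.5,fy=4.5,interpolation=cv2.INTER_CUBIC))
```

```text
t 52.93 at [0.7014 0.1263 0.0172] yaw 154.0 w 0.528 j [ 0.18  0.66 -0.01  0.9  -0.   -0.94] F [ 0.9  0.3 -0.4]
 turn total [0.0003 0.0004 0.0003] rows@.038: 0.0
 shift in present axes [ 0.0008 -0.0011 -0.0052]  in final axes [ 0.0008 -0.0011 -0.0052]
```

View pics/s22.png

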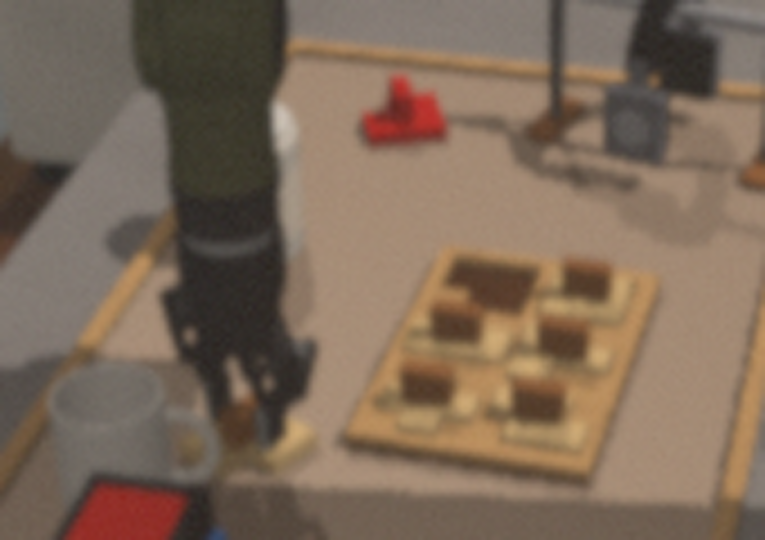

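>>> servo_tool(deltas=[[0, 0, 0, 0, 0, 0], [0, 0, 0, 0, 0, 0], [0, 0, 0, 0, 0, 0], [0, 0, 0, 0, 0, 0], [0, 0, 0, 0, 0, 0], [0, 0, 0, 0, 0, 0], [0, 0, 0, 0, 0, 0]], gripper=-1)

```text
time_s: 53.57
tool_pos: [0.7011, 0.1262, 0.0169]
tcp_rot: [0.0, 0.225, 0.974, 0.0]
ft_force: [-0.1, -0.1, 4.1]
width: 0.2
```

>>> servo_tool(deltas=[[0, 0, -0.03, 0, 0, 0], [0, 0, -0.07, 0, 0, 0], [0, 0, -0.12, 0, 0, 0], [0, 0, -0.18, 0, 0, 0], [0, 0, -0.2, 0, 0, 0], [0, 0, -0.14, 0, 0, 0], [0, 0, -0.06, 0, 0, 0.0367], [0, 0, 0, 0, 0, 0.0367], [0, 0, 0, 0, 0, 0.0367], [0, 0, 0, 0, 0, 0.0367], [0, 0, 0, 0, 0, 0.0367], [0, 0, 0, 0, 0, 0.0367], [0, 0, 0, 0, 0, 0.0367], [0, 0, 0, 0, 0, 0.0367], [0, 0, 0, 0, 0, 0.0367], [0, 0, 0, 0, 0, 0.0367], [0, 0, 0, 0, 0, 0], [0, 0, 0, 0, 0, 0]])

```text
time_s: 55.07
tool_pos: [0.7005, 0.1261, 0.1366]
tcp_rot: [-0.0, 0.719, 0.695, -0.0]
ft_force: [0.2, -0.5, -2.0]
width: 0.203
```

Run:
```python
from h import *
plan([.574,-.1075,.12],87.9)
```

```text
t 55.07 at [0.7005 0.1261 0.1366] yaw 88.1 w 0.203 j [ 0.18  0.57  0.12  1.12 -0.    0.21] F [ 0.2 -0.5 -2. ]
 turn total [-0.0001  0.      0.0009] rows@.038: 0.0
 shift in present axes [-1.5847 -0.7902  0.1108]  in final axes [-1.587  -0.7855  0.1104]
```

>>> servo_tool(deltas=[[-0.099, -0.049, 0, 0, 0, 0.0009], [-0.1984, -0.0982, 0, 0, 0, 0], [-0.1984, -0.0982, 0, 0, 0, 0], [-0.1984, -0.0982, 0, 0, 0, 0], [-0.1984, -0.0982, 0, 0, 0, 0], [-0.1984, -0.0982, 0, 0, 0, 0], [-0.1984, -0.0982, 0, 0, 0, 0], [-0.1984, -0.0982, 0, 0, 0, 0], [-0.099, -0.049, 0.1, 0, 0, 0], [0, 0, 0.15, 0, 0, 0], [0, 0, 0.15, 0, 0, 0], [0, 0, 0.12, 0, 0, 0], [0, 0, 0.06, 0, 0, 0], [0, 0, 0, 0, 0, 0], [0, 0, 0, 0, 0, 0], [0, 0, 0, 0, 0, 0], [0, 0, 0, 0, 0, 0]])

```text
time_s: 56.48
tool_pos: [0.5748, -0.1071, 0.0508]
tcp_rot: [0.001, 0.721, 0.693, 0.001]
ft_force: [0.2, 0.2, -0.9]
width: 0.204
```

Run:
```python
from h import *
plan([.574,-.1075,.0219],87.9)
```

```text
t 56.48 at [ 0.5748 -0.1071  0.0508] yaw 87.8 w 0.204 j [-0.18  0.41 -0.34  0.81  0.   -0.15] F [ 0.2  0.2 -0.9]
 turn total [ 0.0007  0.0001 -0.0007] rows@.038: 0.0
 shift in present axes [-0.0027 -0.0057  0.1925]  in final axes [-0.0028 -0.0053  0.1925]
```

>>> servo_tool(deltas=[[-0.002, -0.001, 0.04, 0, 0, -0.0007], [0, 0, 0.03, 0, 0, 0], [0, 0, 0.02, 0, 0, 0], [0, 0, 0, 0, 0, 0], [0, 0, 0, 0, 0, 0], [0, 0, 0, 0, 0, 0]])

```text
time_s: 56.98
tool_pos: [0.5734, -0.1073, 0.0358]
tcp_rot: [-0.0, 0.72, 0.694, -0.0]
ft_force: [0.6, 0.2, -1.9]
width: 0.202
```

Run:
```python
from h import *
plan([.574,-.1075,.0219],87.9)
c=read_camera("side");cv2.imwrite("pics/s23.png",cv2.resize(c["image"][150:260,260:400,::-1],None,fx=5,fy=5,interpolation=cv2.INTER_CUBIC))
```

```text
t 56.98 at [ 0.5734 -0.1073  0.0358] yaw 87.9 w 0.202 j [-0.19  0.43 -0.35  0.79 -0.   -0.15] F [ 0.6  0.2 -1.9]
 turn total [-0.     -0.     -0.0003] rows@.038: 0.0
 shift in present axes [-0.0008  0.0043  0.0927]  in final axes [-0.0008  0.0043  0.0927]
```

View pics/s23.png

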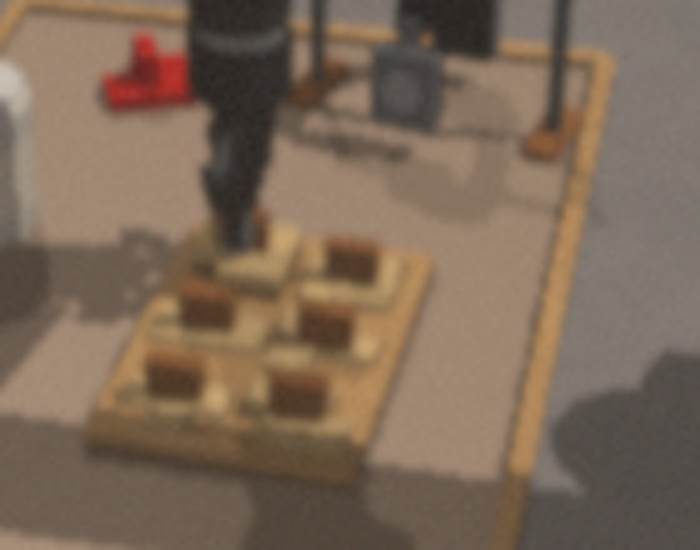

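>>> servo_tool(deltas=[[0, 0.003, 0.02, 0, 0, 0], [0, 0, 0.02, 0, 0, 0], [0, 0, 0.015, 0, 0, 0], [0, 0, 0.01, 0, 0, 0], [0, 0, 0, 0, 0, 0], [0, 0, 0, 0, 0, 0]])

```text
time_s: 57.53
tool_pos: [0.5737, -0.1073, 0.0259]
tcp_rot: [-0.0, 0.72, 0.694, -0.0]
ft_force: [0.2, 0.8, -1.7]
width: 0.205
```

>>> servo_tool(deltas=[[0, 0, 0.012, 0, 0, 0], [0, 0, 0.01, 0, 0, 0], [0, 0, 0.006, 0, 0, 0], [0, 0, 0, 0, 0, 0], [0, 0, 0, 0, 0, 0]])

```text
time_s: 57.95
tool_pos: [0.5739, -0.1074, 0.0219]
tcp_rot: [0.0, 0.72, 0.694, 0.0]
ft_force: [-0.2, 0.4, -1.1]
width: 0.205
```

>>> servo_tool(deltas=[[0, 0, 0, 0, 0, 0], [0, 0, 0, 0, 0, 0], [0, 0, 0, 0, 0, 0], [0, 0, 0, 0, 0, 0], [0, 0, -0.03, 0, 0, 0], [0, 0, -0.08, 0, 0, 0], [0, 0, -0.15, 0, 0, 0], [0, 0, -0.2, 0, 0, 0], [0, 0, -0.2, 0, 0, 0], [0, 0, -0.15, 0, 0, 0], [0, 0, -0.1, 0, 0, 0], [0, -0.1, 0, 0, 0, 0], [0, -0.2, 0, 0, 0, 0], [0, -0.2, 0, 0, 0, 0], [0, -0.2, 0, 0, 0, 0], [0, -0.2, 0, 0, 0, 0], [0, -0.1, 0, 0, 0, 0], [0, 0, 0, 0, 0, 0]], gripper=0.05)

```text
time_s: 59.45
tool_pos: [0.4207, -0.1014, 0.1593]
tcp_rot: [-0.0, 0.72, 0.693, -0.0]
ft_force: [0.6, -0.0, -0.6]
width: 0.521
```

Run:
```python
from h import *
plan([.4,-.1075,.14],87.9)
c=read_camera("top");cv2.imwrite("pics/t24.png",c["image"][:,:,::-1]);cv2.imwrite("pics/t24c.png",cv2.resize(c["image"][140:230,280:390,::-1],None,fx=6,fy=6,interpolation=cv2.INTER_CUBIC))
c=read_camera("side");cv2.imwrite("pics/s24.png",cv2.resize(c["image"][120:260,260:400,::-1],None,fx=5,fy=4.2,interpolation=cv2.INTER_CUBIC))
```

```text
t 59.45 at [ 0.4207 -0.1014  0.1593] yaw 87.8 w 0.521 j [-0.24  0.05 -0.54  0.98 -0.   -0.2 ] F [ 0.6 -0.  -0.6]
 turn total [-0.0003 -0.     -0.0005] rows@.038: 0.0
 shift in present axes [-0.0459 -0.1359  0.1285]  in final axes [-0.0457 -0.1362  0.1284]
```

View pics/t24.png

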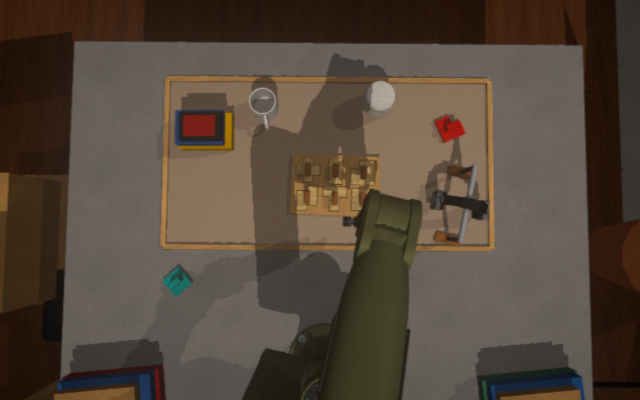

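View pics/s24.png

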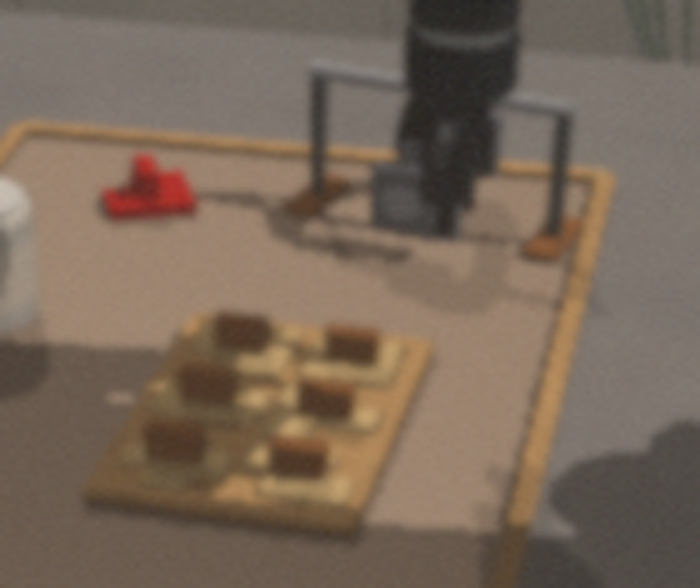

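>>> servo_tool(deltas=[[0.12, 0, 0, 0, 0, 0], [0.24, 0, 0, 0, 0, 0], [0.24, 0, 0, 0, 0, 0], [0.24, 0, 0, 0, 0, 0], [0.24, 0, 0, 0, 0, 0], [0.24, 0, 0, 0, 0, 0], [0.24, 0, 0, 0, 0, 0], [0.24, 0, 0, 0, 0, 0], [0.24, 0, 0, 0, 0, 0], [0.24, 0, 0, 0, 0, 0], [0.24, 0, 0, 0, 0, 0], [0.12, 0, 0, 0, 0, 0], [0, 0, 0, 0, 0, 0], [0, 0, 0, 0, 0, 0]])

```text
time_s: 60.72
tool_pos: [0.4396, 0.2957, 0.1583]
tcp_rot: [0.0, 0.719, 0.695, 0.0]
ft_force: [-0.9, -0.4, -0.1]
width: 0.524
```

```bash
python3 m.py | grep -E "area px [5678]....|handle"
python3 - <<'E'
from h import *
c=read_camera("top");cv2.imwrite("pics/t25c.png",cv2.resize(c["image"][145:225,280:390,::-1],None,fx=7,fy=7,interpolation=cv2.INTER_CUBIC))
cv2.imwrite("pics/t25h.png",cv2.resize(c["image"][150:250,410:510,::-1],None,fx=6,fy=6,interpolation=cv2.INTER_CUBIC))
c=read_camera("side");cv2.imwrite("pics/s25.png",cv2.resize(c["image"][120:260,260:400,::-1],None,fx=5,fy=4.2,interpolation=cv2.INTER_CUBIC))
E
```

```text
plate area px 85928 img [334.6 184.8] rect c [535.1 -21.8] size [270.9 187.6] ang 87.9 centroid [535.  -22.1] mm2 50169
handle img [362.4 198.8] c [ 491.5 -105.8] cm [ 491.5 -105.6] size [16.3 38.8] yaw 178.7
handle img [334.3 197.9] c [493.8 -21. ] cm [493.7 -20.9] size [16.1 38.8] yaw 177.9
handle img [306.3 196.8] c [495.6  63.6] cm [496.   63.7] size [16.1 41.4] yaw 178.8
handle img [363.3 171.6] c [ 574.3 -108.4] cm [ 574.5 -108.2] size [38.9 16.7] yaw 0.1
handle img [335.5 169.6] c [579.3 -23.9] cm [579.3 -23.9] size [39.6 15.9] yaw 0.3
handle img [307.6 168.6] c [581.7  60.5] cm [581.7  60.7] size [39.6 16.7] yaw 0.5
```

View pics/t25c.png

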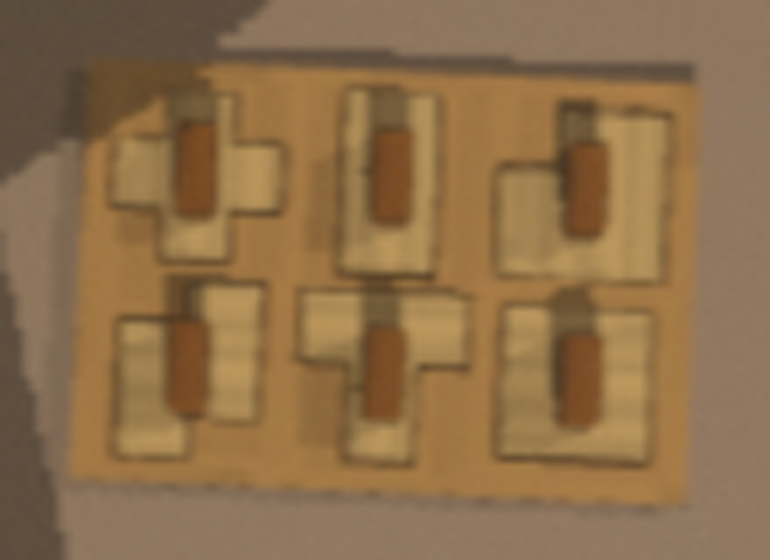

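View pics/t25h.png

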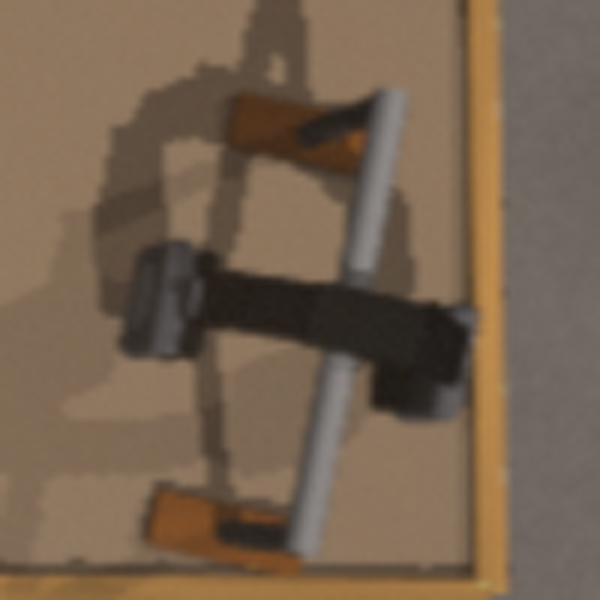

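View pics/s25.png

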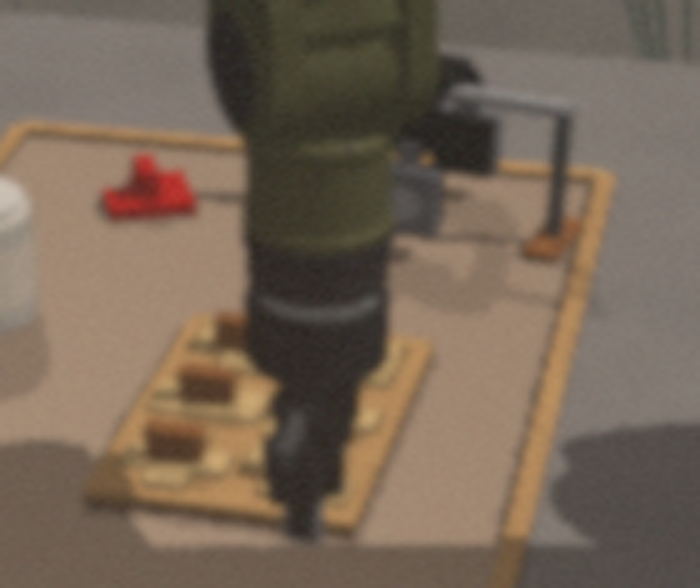

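Run:
```python
from h import *
c=read_camera("top")
u=np.array([np.sin(np.radians(12)),np.cos(np.radians(12))]);x=np.array([u[1],-u[0]])
for dy in (0,5):
  for k in (78,-78):
    for z in (.023,.081):
      q=[.4739,-.3914]+u*(k+dy)/1000
      print(dy,k,z,[(6*(proj(c,[*(q+x*e),z])[0]-[410,150])).round(0).tolist() for e in (-.029,.029)])
for k in (27,-27): 
  q=[.4739,-.3914]+u*k/1000
  print("pad",k,[(6*(proj(c,[*(q+x*e),.168])[0]-[410,150])).round(0).tolist() for e in (-.015,.015)])
s=read_camera("side")
```

```text
0 78 0.023 [[117.0, 355.0], [140.0, 243.0]]
0 78 0.081 [[143.0, 352.0], [167.0, 235.0]]
0 -78 0.023 [[420.0, 422.0], [442.0, 310.0]]
0 -78 0.081 [[458.0, 421.0], [481.0, 304.0]]
5 78 0.023 [[107.0, 353.0], [130.0, 241.0]]
5 78 0.081 [[133.0, 349.0], [157.0, 233.0]]
5 -78 0.023 [[410.0, 420.0], [432.0, 308.0]]
5 -78 0.081 [[448.0, 419.0], [471.0, 302.0]]
pad 27 [[302.0, 340.0], [315.0, 276.0]]
pad -27 [[418.0, 365.0], [431.0, 301.0]]
```

Run:
```python
from h import *
s=observe();print(s["time_s"],s["ft_force"].round(1),s["dq"].round(3))
print(sign_off())
```

```text
60.9667 [ 0.  -0.3  0.1] [-0.001 -0.004 -0.002 -0.001  0.002  0.001]
the job is handed in; nothing more can be done
None
```

The puzzle table is in order and the job was handed in at 61 s of the 208 s allowed. `sign_off()` reports no verdict.

- **Headphones:** They hang on the rail by the middle of the headband. In the last top picture the cup and pad edges match an upright, centred hang to within about 1–2 mm.
- **Pieces:** All six pieces were there, and each is in its own pocket. Each went in without resistance and was let go at its calculated seated height. The tee had been knocked about 35 mm aside partway through, so I measured it again before picking it up.
- **Final position check:** In the last top picture, every handle is within about 2 mm of its pocket centre, and the turns agree within about 3°. The largest offsets were about 2 mm (cross and oblong). Part of that comes from measuring the seated handles about 5 mm too low.
- **Left alone:** I kept clear of the boxes, tin, mug, red notch look-alike and turquoise square. They look unmoved in the pictures, but I did not re-measure them.
- **Not checked:** I judged seating height and tilt only from the arm's release height and by eye. The last side view was partly blocked by the arm, though earlier side views showed the pieces lying flat. No check failed.

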